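# Clamp a stone specimen in the ratchet vice for sectioning

## Robot

A 6-joint arm with a two-finger parallel gripper is mounted at the origin on the work surface. World frame = base frame: x ahead of the robot, y to its left, z up, the work surface at z = 0. Lengths are in m, angles in rad, forces in N, time in s.
With the tool pointing down it reaches from about 0.35 to 0.875 m from the base axis. Payload 4.2 kg.
Tool frame: the origin (TCP) lies at the very end of the fingers, on their centre line; the grasp point (between the pads) lies 19 mm behind it (ctrl.pinch_z is the distance from the TCP to the grasp point, in m); z points along the fingers, y is the direction in which the jaws open and shut (so a half turn about z gives the same grasp; the last joint's range is limited). The gripper opens to 87 mm and grips with 3 to 60 N. Pads are 19 mm wide; open, the fingers measure 117 mm over their backs; the gripper's body (75 mm by 190 mm) begins 51 mm behind the grasp point.
Start: joints at [1.434, 0.385, 0.008, 0, -1.194, -0.259], TCP at [0.241, 0.577, 0.223] pointing down, gripper open.
Joint ranges: [-3.14, 3.14], [-1.21, 2.06], [-1.07, 1.41], [-3.16, 2.05], [-2.99, -0.16], [-3.1, 3.1]. Speed limits (rad/s): [2.79, 2.79, 3.14, 3.14, 3.14, 3.14].

## Interface

Orientations are given as a 3x3 rotation matrix whose columns are the frame's x, y, z axes.
In Python, from rig import ctrl gives the robot as it stands.
- The arm moves only by the tool drive_tool, never from a script. Its argument "plan" is a list of rows, each an object with "grip": the finger opening in mm, from 0 to 87; "xyz": the shift along the tool's x, y, z in mm, a list of three; "yaw": the turn about the tool's z in degrees. In form: [{"grip": grip, "xyz": [dx, dy, dz], "yaw": yaw}, ...]. A call has 1 to 20 rows; each row shifts and turns the commanded pose from where the row before left it, along the tool's axes as they then stand; what a row does not reach is not made up. A row lasts 1/12 s, in which the tool goes at most 41.7 mm and 7.16 degrees, less where a joint would pass 70% of its speed; a pose out of reach is approached as far as the arm can. A call is refused whole if a number of a shift passes 41.7 or a number of a turn 7.16, either way. A call with a gripper value outside its range is refused whole. The fingers move at their own pace and stop on an object; "grip_force" is the grip in N (left out, the last holds). Time passes only in rows, so rows that do not move let the fingers close. It gives the time, the measured TCP pose, the force and the opening at its end, in the units of the state.
- ctrl.read_state(): the state, without advancing time (a new reading comes with each control period).
- ctrl.read_camera(name): name is "scene" or "top" or "wrist"; returns the picture (400x640x3 uint8, red, green, blue); there is no depth.
- ctrl.camera_params(name): a dict with "vfov" (degrees; the focal length in pixels is half the picture's height over the tangent of half this angle, whatever the lens; pixels are square), "cx", "cy" (the principal point, pixels), "T" (4x4, takes a point from camera to world coordinates). Camera axes: x right, y down, z forward; pixel columns grow to the right and rows downward; lengths in m; the calibration is good to about 2 mm. A picture is of the moment at which its call begins: read the wrist's pose just before it. camera_params takes no time and is no camera call; for the wrist camera it gives the pose at the moment of the call.
- ctrl.job_done(): hands the job in, once; it reports no verdict.
The state is a dict: "time_s": time; "joints": joint angles; "qd": joint speeds; "effort": joint torques, N m; "tool_pos": TCP position; "eef_rot": TCP orientation; "contact_force": force on the tool from outside, world axes, zero at the start; "moment": the same for the moment, N m; "finger_gap": finger opening in m.
Only numpy, scipy, OpenCV 4.12 (cv2) and the standard library are available. Lean on these libraries where they do the work, as an engineer would, in place of code of your own. Each camera call takes 0.05 s, during which the arm holds its last target.

## Task

Take the brick-red sandstone block from the white tray, stand it on the bed of the ratchet vice, central between the jaws with its long side along them, and let go. Then swing the red ratchet lever back and forth so that the blue sprung jaw closes notch by notch and grips the block, and keep pumping until the jaw springs are fully closed up and the lever goes stiff at about 12 N on its handle; do not force it past that, or the stone cracks. Leave the lever swung back on its rest, and leave everything else alone.

Things in the scene. Friction and masses are not known exactly. Their poses are not given: they have to be found in the camera images.
- red_center (a point): Centre (22.5 mm above its underside) of the loose brick-red sandstone block to be clamped: 50 (x) x 30 (y) x 45 mm high (z), about 0.17 kg. It stands upright on the 4 mm floor of a white tray (250 x 170 mm, rim 12 mm high) in a row with a white and a grey block of the same size that stay there, about 75 mm apart centre to centre, places shuffled.
- red_block: The same red block; origin at the centre of its underside, x along its 50 mm side, y along its 30 mm side, z up.
- vise: Grey ratchet specimen vice bolted to the bench. Origin on the bench, at the underside of its 12 mm base plate (x -60 to 60, y -185 to 145 mm in this frame); z up. Jaws close along its y. Bed: 44 mm wide (x -22 to 22), its top 40 mm above the origin. The block shall stand on the bed near x = 0 with its 50 mm side along the vice's x.
- fixed_face (a point): Centre of the gripping face of the vice's fixed jaw: 44 mm wide, from the bed up to 75 mm above the bench, looking towards the vice's -y. In the vice's frame at x = 0, y = +96.5 mm, 58 mm above the bench.
- jaw: Blue sprung jaw plate, 44 wide, 9 thick, 33 mm high. Its gripping face lies 39 mm in +y from this origin (59 mm up). At the start the gap to the fixed jaw is 44 to 56 mm. Behind it two coil springs, 25 N preload and 5 N/mm together, close up after 8 mm (65 N) on solid collars; past that the grip is rigid and climbs steeply. One wheel notch advances the carriage behind it 3.1 mm.
- pivot (a point): Point on the vertical shaft of the ratchet wheel and lever, 77 mm above the bench, at x = 0, y = -75 mm in the vice's frame. The wheel (24 teeth, 0.262 rad a notch, radius 46 mm, 60 to 70 mm above the bench) drives the jaw by rack and pinion, 12 mm per rad. A pawl on the base holds it; under load it drops back to the last tooth passed.
- handle (a point): On the axis of the lever's upright round orange handle (18 mm diameter, from 81 to 137 mm above the bench, just above a 16 mm wide bar), 112 mm up, 140 mm from the shaft. Driving it takes 2 to 3.5 N with the jaw free, 4 to 7 N as the springs close, then rises steeply: at about 12 N the last notch is in (55 N grip), past about 20 N the stone cracks.
- lever (a joint): Swing of the red lever, rad: 0 = on its rest stop (there it points 2.02 rad clockwise, seen from above, from the vice's +x), growing counter-clockwise to the end stop at 0.9. It stays where left. Towards 0.9 it drives the wheel (after up to a notch of idle travel); swinging back only clicks over teeth. Once clamped up, it goes stiff early in the swing, before about 0.4.
- white_block: White marble block, 50 x 30 x 45 mm, in the tray; to be left alone. Origin at the centre of its underside.
- grey_block: Grey stone block, 50 x 30 x 45 mm, in the tray; to be left alone. Origin at the centre of its underside.
- slide_box: Blue slide box, 86 x 41 x 30 mm, to be left alone; origin under its centre.
- lens_case: Grey lens case, 70 x 55 x 30 mm, to be left alone; origin under its centre.
- oil_jar: Small glass jar, 48 mm diameter, 75 mm high, to be left alone; origin under its centre.
- dish: White watch dish, 84 mm diameter, 18 mm high, to be left alone; origin under its centre.
- brush: Brush 170 mm long lying on the bench, to be left alone; origin on its length near the middle.
There are look-alikes about, which are no part of the job. Of the things that look like the red_block, take the one that is nearest to the robot's base at the start.

How it is judged:
By the outcome, as a careful person would: the job done as asked, in the order asked, and still so for the second after the job is handed in, with the robot touching nothing.
It also fails if it takes over 72 s, if anything falls off the work surface, if the arm or the gripper's body presses on something with over 40 N, if the wrist force passes 120 N, or if a joint passes its speed limit or range.

## Working session

There is one attempt and no reset: what is moved stays moved. The work goes in short steps, Python scripts to look and compute and a tool call to move; the robot and the scene stay as the last step left them, time stands still between calls to the robot, and variables do not carry over. Pictures are saved under pics/ and viewed, and the job is handed in when it is done.

Besides the shell and the picture viewer there is one more tool, called after "Call:" by a JSON object that holds its "api" and its "payload", one argument or row to a line. drive_tool: Moves the arm, as the interface text tells. Its arguments: {"type":"object","properties":{"plan":{"type":"array","items":{"type":"object","properties":{"grip":{"type":"number"},"xyz":{"type":"array","items":{"type":"number"}},"yaw":{"type":"number"}}}},"grip_force":{"type":"number"}},"required":["plan"]}

```bash
ls; mkdir -p pics
python3 - <<'E'
from rig import ctrl
import cv2
for n in ["scene","top","wrist"]:
    p=ctrl.camera_params(n); im=ctrl.read_camera(n)
    cv2.imwrite(f"pics/{n}0.png",im[:,:,::-1]); print(n,p)
s=ctrl.read_state();print(s, ctrl.pinch_z)
E
```

```text
pics
scene {'vfov': 43.2468347817399, 'cx': 325.3300208454605, 'cy': 201.87121166834183, 'T': array([[-0.85909861,  0.29897986, -0.41540417,  1.24919205],
       [ 0.51138043,  0.53468164, -0.67275969,  1.06881696],
       [ 0.02096738, -0.79039648, -0.6122367 ,  1.06012211],
       [ 0.        ,  0.        ,  0.        ,  1.        ]])}
top {'vfov': 56.17239945759662, 'cx': 320.42791936628555, 'cy': 197.31682100138306, 'T': array([[ 9.82363982e-03, -9.90522006e-01,  1.37002380e-01,
         4.16865620e-01],
       [-9.99950428e-01, -9.95354992e-03, -2.63188078e-04,
         3.42944240e-02],
       [ 1.62435361e-03, -1.36993003e-01, -9.90570683e-01,
         1.27945955e+00],
       [ 0.00000000e+00,  0.00000000e+00,  0.00000000e+00,
         1.00000000e+00]])}
wrist {'vfov': 61.74736848018519, 'cx': 312.81464998359274, 'cy': 205.44200368380623, 'T': array([[-0.38452051, -0.87982342, -0.27938276,  0.31817997],
       [-0.92311259,  0.36736019,  0.11362055,  0.54404632],
       [ 0.00266809,  0.30159117, -0.95343361,  0.38307843],
       [ 0.        ,  0.        ,  0.        ,  1.        ]])}
{'time_s': 0.15, 'joints': array([ 1.43361632e+00,  3.85365000e-01,  6.95927861e-03, -3.64763822e-04,
       -1.19401373e+00, -2.58591756e-01]), 'qd': array([-0.00094979, -0.00258088,  0.00431528,  0.00139473, -0.00155851,
       -0.00162155]), 'effort': array([ 2.63007068e-04, -3.91053915e+01,  1.87588352e+01,  4.22235802e+00,
        1.23855271e-02, -1.36610847e-04]), 'tool_pos': array([0.24076351, 0.57627448, 0.22172566]), 'eef_rot': array([[ 9.22647479e-01, -3.85644029e-01, -5.57950334e-04],
       [-3.85644423e-01, -9.22646162e-01, -1.56147458e-03],
       [ 8.73826149e-05,  1.65586102e-03, -9.99998625e-01]]), 'contact_force': array([-0.35290531, -0.11709036, -0.93555258]), 'moment': array([-0.02377311, -0.01309122,  0.04764248]), 'finger_gap': 0.086818522796805} 0.0187
```

View pics/scene0.png

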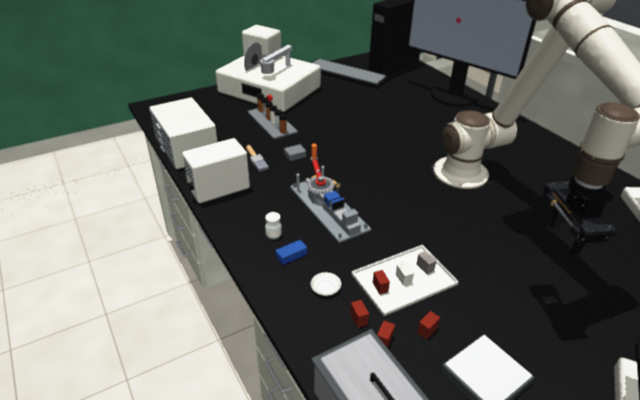

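View pics/top0.png

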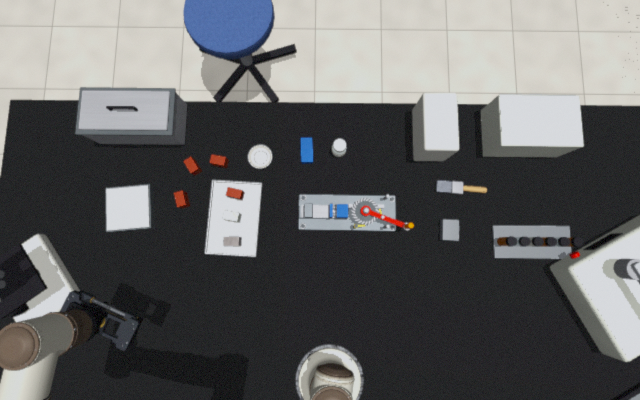

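View pics/wrist0.png

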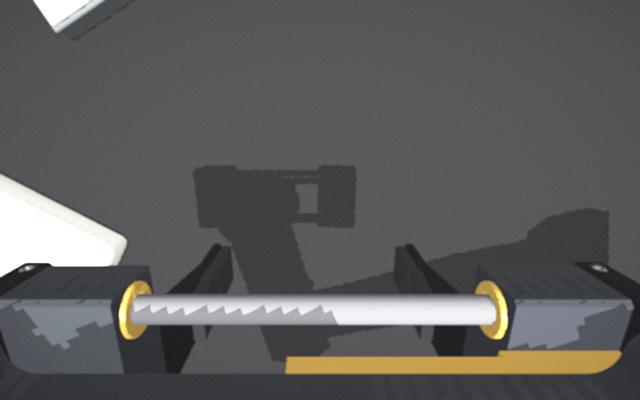

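The top view shows the robot base at px (330,385), the tray with its red block at (235,193), and the vice at about (347,212). The fixed jaw is on the left, and the lever handle is at (410,226). The tray's red block is the one nearest the base.

```bash
cat > h.py <<'E'
import numpy as np, cv2
def ray(p,uv):
    f=200/np.tan(np.radians(p['vfov']/2)); T=p['T']
    d=T[:3,:3]@np.array([(uv[0]-p['cx'])/f,(uv[1]-p['cy'])/f,1.]); return T[:3,3],d
def onz(p,uv,z):
    o,d=ray(p,uv); return o+d*(z-o[2])/d[2]
def proj(p,X):
    f=200/np.tan(np.radians(p['vfov']/2)); T=p['T']; c=T[:3,:3].T@(np.asarray(X)-T[:3,3])
    return f*c[0]/c[2]+p['cx'], f*c[1]/c[2]+p['cy']
def mask(im,name):
    h=cv2.cvtColor(im,cv2.COLOR_RGB2HSV); H,S,V=[h[:,:,i].astype(int) for i in range(3)]
    if name=='red': m=((H<8)|(H>172))&(S>120)&(V>50)
    if name=='orange': m=(H>=8)&(H<22)&(S>150)&(V>120)
    if name=='blue': m=(H>100)&(H<125)&(S>130)&(V>40)
    return m.astype(np.uint8)
def blobs(m,amin=20):
    n,l,s,c=cv2.connectedComponentsWithStats(m)
    out=[]
    for i in range(1,n):
        if s[i,4]>=amin:
            cs,_=cv2.findContours((l==i).astype(np.uint8),cv2.RETR_EXTERNAL,cv2.CHAIN_APPROX_NONE)
            out.append((s[i,4],c[i].round(1),cv2.minAreaRect(cs[0])))
    return out
E
python3 - <<'E'
from rig import ctrl
from h import *
for n in ['top','scene']:
    im=cv2.imread(f'pics/{n}0.png')[:,:,::-1]; p=ctrl.camera_params(n)
    for c in ['red','orange','blue']:
        for a,ce,r in blobs(mask(im,c),8): print(n,c,a,ce,r, onz(p,ce,.049 if c!='orange' else .137).round(3))
im=cv2.imread('pics/top0.png'); cv2.imwrite('pics/topz.png',cv2.resize(im[170:270,190:430],None,fx=3.3,fy=3.3,interpolation=cv2.INTER_CUBIC))
im=cv2.imread('pics/scene0.png'); cv2.imwrite('pics/scz.png',cv2.resize(im[130:330,260:480],None,fx=3,fy=3,interpolation=cv2.INTER_CUBIC))
E
```

```text
top red 184 [218.2 160.1] ((218.55885314941406, 160.26470947265625), (18.675243377685547, 11.399173736572266), 14.03624439239502) [0.71  0.379 0.049]
top red 204 [191.7 165.4] ((191.8845977783203, 165.57691955566406), (19.137157440185547, 11.371355056762695), 56.3099365234375) [0.691 0.466 0.049]
top red 127 [234.2 193. ] ((234.34117126464844, 192.9647216796875), (15.835925102233887, 8.24335765838623), 12.528807640075684) [0.599 0.32  0.049]
top red 218 [180.9 198.9] ((181.058837890625, 198.73532104492188), (17.46256446838379, 13.339459419250488), 75.96376037597656) [0.577 0.496 0.049]
top red 231 [382.8 217.2] ((382.63055419921875, 216.05584716796875), (46.78988265991211, 10.10352897644043), 17.969139099121094) [ 0.523 -0.172  0.049]
top red 57 [574.6 254.6] ((574.5294799804688, 254.61769104003906), (6.305926322937012, 9.45888900756836), 75.96376037597656) [ 0.407 -0.794  0.049]
top orange 20 [410.  224.7] ((410.00006103515625, 225.00003051757812), (5.656853675842285, 5.656853675842285), 45.0) [ 0.493 -0.24   0.137]
top blue 2271 [229.9  27.3] ((228.5, 29.0), (58.0, 87.0), 90.0) [1.
[... 958 characters left out ...]
23 0.397 0.049]
scene red 394 [428.2 323.9] ((428.00006103515625, 324.0000305175781), (16.970561981201172, 26.870054244995117), 45.0) [0.593 0.513 0.049]
scene red 289 [385.7 331.4] ((384.8966064453125, 332.24139404296875), (14.70632266998291, 23.635162353515625), 23.198591232299805) [0.7   0.479 0.049]
scene orange 68 [313.8 150.2] ((314.0, 150.5), (15.0, 4.0), 90.0) [ 0.509 -0.214  0.137]
scene blue 183 [333.  197.4] ((333.2420654296875, 196.87783813476562), (12.444446563720703, 19.507509231567383), 70.34617614746094) [ 0.529 -0.051  0.049]
scene blue 532 [291.  251.6] ((291.2586669921875, 251.60348510742188), (17.857677459716797, 32.301387786865234), 66.80140686035156) [0.77  0.111 0.049]
```

View pics/topz.png

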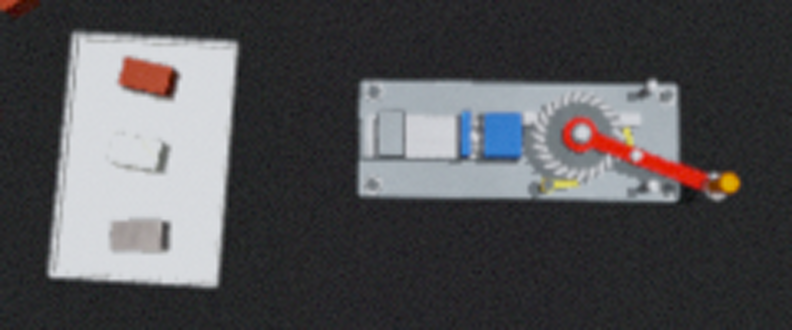

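View pics/scz.png

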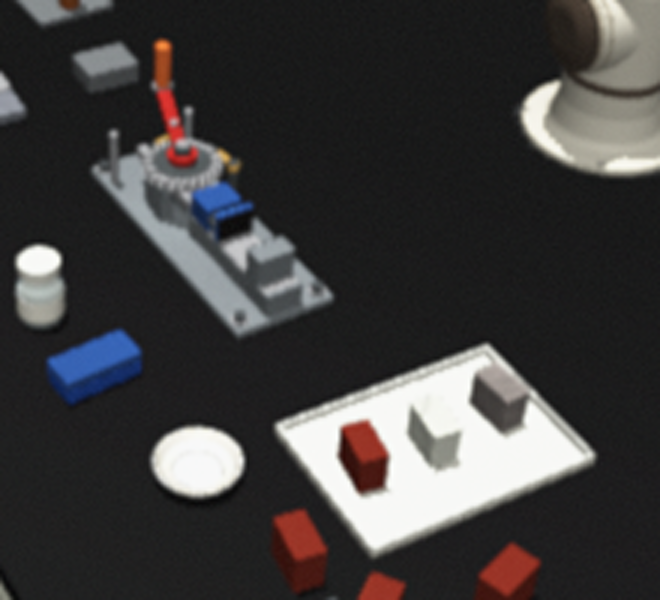

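Call:
{"api": "drive_tool", "payload": {
  "plan": [
    {"grip": 87,"xyz": [12,3,0],"yaw": 0},
    {"grip": 87,"xyz": [24,5.5,0],"yaw": -1},
    {"grip": 87,"xyz": [24,5.5,0],"yaw": -1},
    {"grip": 87,"xyz": [24,5.5,0],"yaw": -1},
    {"grip": 87,"xyz": [24,5.5,0],"yaw": -1},
    {"grip": 87,"xyz": [24,5.5,0],"yaw": -1},
    {"grip": 87,"xyz": [24,5.5,0],"yaw": -1},
    {"grip": 87,"xyz": [24,5.5,0],"yaw": -1},
    {"grip": 87,"xyz": [24,5.5,0],"yaw": -1},
    {"grip": 87,"xyz": [24,5.5,0],"yaw": -1},
    {"grip": 87,"xyz": [24,5.5,0],"yaw": -1},
    {"grip": 87,"xyz": [24,5.5,0],"yaw": 0},
    {"grip": 87,"xyz": [24,5.5,0],"yaw": 0},
    {"grip": 87,"xyz": [24,5.5,0],"yaw": 0},
    {"grip": 87,"xyz": [24,5.5,0],"yaw": 0},
    {"grip": 87,"xyz": [24,5.5,0],"yaw": 0},
    {"grip": 87,"xyz": [24,5.5,0],"yaw": 0},
    {"grip": 87,"xyz": [24,5.5,0],"yaw": 0},
    {"grip": 87,"xyz": [10,2,0],"yaw": 0},
    {"grip": 87,"xyz": [0,0,0],"yaw": 0}
  ]
}}

```text
time_s: 1.82
tool_pos: [0.628, 0.3615, 0.2214]
eef_rot: [[0.975, -0.223, -0.001], [-0.223, -0.975, -0.001], [-0.001, 0.001, -1.0]]
contact_force: [0.1, 0.2, -0.1]
finger_gap: 0.0871
```

```bash
cat > snap.py <<'E'
import sys
from rig import ctrl
from h import *
import pickle
def snap(name,cam='wrist'):
    s=ctrl.read_state(); p=ctrl.camera_params(cam); im=ctrl.read_camera(cam)
    cv2.imwrite(f'pics/{name}.png',im[:,:,::-1]); pickle.dump((s,p,im),open(f'pics/{name}.pkl','wb'))
    R=s['eef_rot']; print(s['time_s'],s['tool_pos'].round(4),'xang',np.degrees(np.arctan2(R[1,0],R[0,0])).round(2),'F',s['contact_force'].round(2),s['finger_gap'], s['joints'].round(2))
    return s,p,im
if __name__=='__main__': snap(*sys.argv[1:])
E
python3 snap.py w1
```

```text
1.8167 [0.628  0.3615 0.2214] xang -12.87 F [ 0.06  0.24 -0.11] 0.0870580658763044 [ 0.74  0.56  0.29  0.   -1.31  0.6 ]
```

View pics/w1.png

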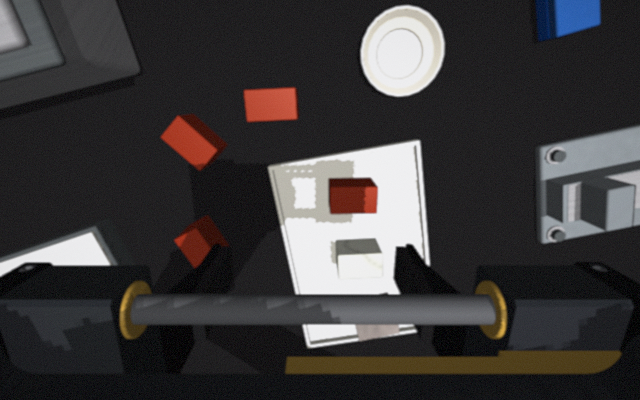

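Run:
```python
import cv2
im=cv2.imread('pics/w1.png')
cv2.imwrite('pics/w1z.png',cv2.resize(im[150:300,290:440],None,fx=4,fy=4,interpolation=cv2.INTER_CUBIC))
```

```text
(no output)
```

View pics/w1z.png

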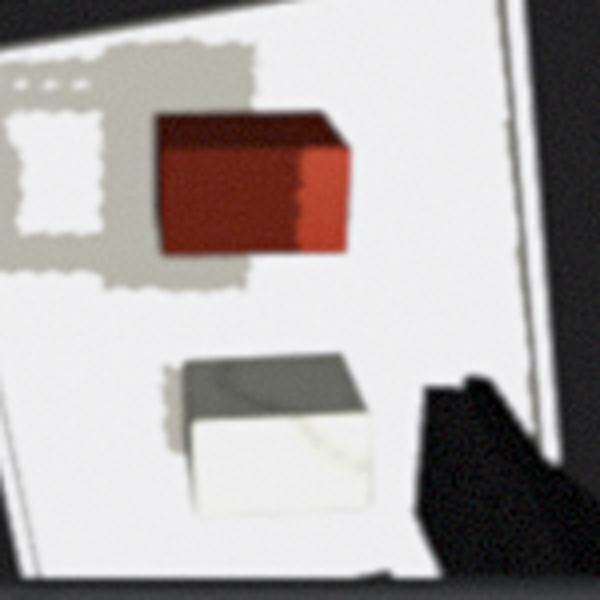

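Run:
```python
from h import *; import pickle
s,p,im=pickle.load(open('pics/w1.pkl','rb'))
q=[(160,147),(349,147),(347,252),(162,252)]
P=np.array([onz(p,((a+.5)/4-.5+290,(b+.5)/4-.5+150),.049)[:2] for a,b in q]); print(P.round(4))
c=P.mean(0); l=(P[1]-P[0]+P[2]-P[3])/2; w=(P[0]-P[3]+P[1]-P[2])/2
print(c,np.linalg.norm(l),np.linalg.norm(w),np.degrees(np.arctan2(l[1],l[0])),np.degrees(np.arctan2(w[1],w[0])))
R=s['eef_rot']; d=np.r_[c-s['tool_pos'][:2],.013-s['tool_pos'][2]]; print((R.T@d*1000).round(1))
```

```text
[[0.6227 0.3443]
 [0.6119 0.2969]
 [0.5838 0.3021]
 [0.5946 0.3496]]
[0.60323435 0.32321133] 0.04869288518951917 0.028540226764960673 -102.83721270027719 -10.709711324862731
[-15.5  42.6 208.4]
```

Call:
{"api": "drive_tool", "payload": {
  "plan": [
    {"grip": 87,"xyz": [-5,14,0],"yaw": 0},
    {"grip": 87,"xyz": [-5,14,10],"yaw": 0},
    {"grip": 87,"xyz": [-5,14,20],"yaw": 0},
    {"grip": 87,"xyz": [0,0,20],"yaw": 0},
    {"grip": 87,"xyz": [0,0,20],"yaw": 0},
    {"grip": 87,"xyz": [0,0,20],"yaw": 0},
    {"grip": 87,"xyz": [0,0,20],"yaw": 0},
    {"grip": 87,"xyz": [0,0,10],"yaw": 0},
    {"grip": 87,"xyz": [0,0,0],"yaw": 0}
  ]
}}

```text
time_s: 2.62
tool_pos: [0.6, 0.3256, 0.0998]
eef_rot: [[0.976, -0.219, -0.005], [-0.219, -0.976, -0.003], [-0.004, 0.004, -1.0]]
contact_force: [-0.1, -0.5, -0.1]
finger_gap: 0.0867
```

```bash
python3 snap.py w2
```

```text
2.6167 [0.6    0.3256 0.0998] xang -12.62 F [-0.07 -0.49 -0.05] 0.08674043464762213 [ 0.73  0.58  0.01 -0.   -1.01  0.62]
```

View pics/w2.png

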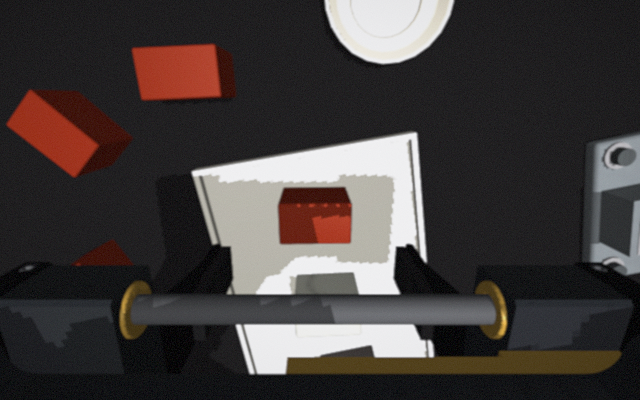

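Run:
```python
from h import *; import pickle
s,p,im=pickle.load(open('pics/w2.pkl','rb'))
P=np.array([onz(p,q,.049)[:2] for q in [(279,205),(351,205),(351,243),(280,243)]])
c=P.mean(0); l=(P[1]-P[0]+P[2]-P[3])/2; w=(P[0]-P[3]+P[1]-P[2])/2
print(c,np.linalg.norm(l),np.linalg.norm(w),np.degrees(np.arctan2(l[1],l[0])))
R=s['eef_rot']; d=np.r_[c-s['tool_pos'][:2],.013-s['tool_pos'][2]]; print((R.T@d*1000).round(1))
```

```text
[0.60232471 0.32274235] 0.04846952205275261 0.027550776334171842 -102.65879326143306
[ 3.3  1.9 86.8]
```

Call:
{"api": "drive_tool", "payload": {
  "plan": [
    {"grip": 87,"xyz": [3,2,15],"yaw": 0},
    {"grip": 87,"xyz": [0,0,20],"yaw": 0},
    {"grip": 87,"xyz": [0,0,20],"yaw": 0},
    {"grip": 87,"xyz": [0,0,15],"yaw": 0},
    {"grip": 87,"xyz": [0,0,10],"yaw": 0},
    {"grip": 87,"xyz": [0,0,6],"yaw": 0},
    {"grip": 87,"xyz": [0,0,0],"yaw": 0},
    {"grip": 45,"xyz": [0,0,0],"yaw": 0},
    {"grip": 45,"xyz": [0,0,0],"yaw": 0},
    {"grip": 45,"xyz": [0,0,0],"yaw": 0},
    {"grip": 45,"xyz": [0,0,0],"yaw": 0},
    {"grip": 45,"xyz": [0,0,0],"yaw": 0}
  ],
  "grip_force": 20
}}

```text
time_s: 3.67
tool_pos: [0.6051, 0.3237, 0.0173]
eef_rot: [[0.976, -0.219, 0.001], [-0.219, -0.976, 0.001], [0.001, -0.001, -1.0]]
contact_force: [-0.1, 0.4, 0.1]
finger_gap: 0.0613
```

```bash
python3 snap.py w3
```

```text
3.6667 [0.6051 0.3237 0.0173] xang -12.67 F [-0.15  0.37  0.08] 0.0613322155032459 [ 0.73  0.67 -0.05  0.   -0.85  0.62]
```

View pics/w3.png

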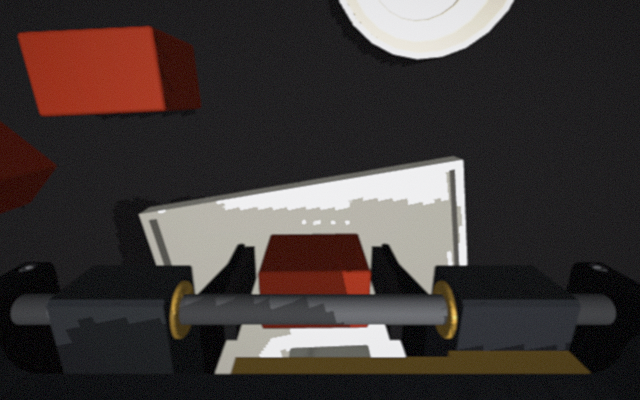

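Call:
{"api": "drive_tool", "payload": {
  "plan": [
    {"grip": 45,"xyz": [0,0,0],"yaw": 0},
    {"grip": 45,"xyz": [0,0,0],"yaw": 0},
    {"grip": 45,"xyz": [0,0,0],"yaw": 0},
    {"grip": 45,"xyz": [0,0,0],"yaw": 0},
    {"grip": 45,"xyz": [0,0,0],"yaw": 0},
    {"grip": 45,"xyz": [0,0,0],"yaw": 0}
  ]
}}

```text
time_s: 4.22
tool_pos: [0.6049, 0.3233, 0.0167]
eef_rot: [[0.976, -0.219, -0.0], [-0.219, -0.976, -0.0], [-0.0, 0.0, -1.0]]
contact_force: [-0.4, -0.7, 2.9]
finger_gap: 0.0501
```

```bash
python3 snap.py w4
```

```text
4.2167 [0.6049 0.3233 0.0167] xang -12.68 F [-0.43 -0.73  2.94] 0.05013113717029643 [ 0.73  0.67 -0.05  0.   -0.85  0.62]
```

View pics/w4.png

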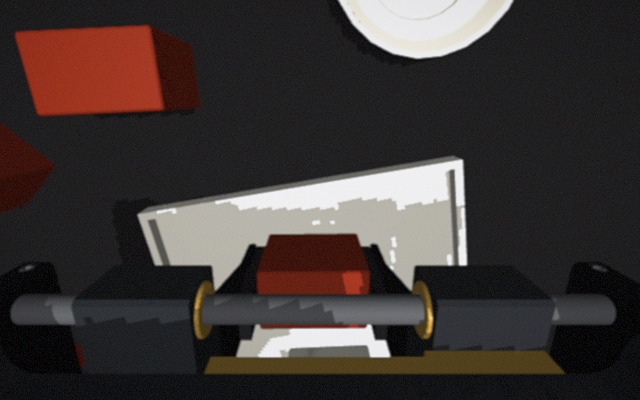

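Run:
```python
from rig import ctrl
from h import *
p=ctrl.camera_params('top')
z=lambda a,b:((a+.5)/3.3-.5+190,(b+.5)/3.3-.5+170)
P=np.array([onz(p,z(*q),.012)[:2] for q in [(360,80),(678,87),(678,203),(358,198)]]);print(P.round(4), P.mean(0))
yv=(P[0]+P[3]-P[1]-P[2])/2; print(np.linalg.norm(yv),np.degrees(np.arctan2(yv[1],yv[0])))
u=yv/np.linalg.norm(yv); xv=np.array([u[1],-u[0]])
O=P.mean(0)+u*.020; print('O',O,'fixedface',O+u*.0965, 'pivot',O-u*.075)
for n,zz,uvs in [('pivot',.077,(580,133)),('handle',.137,(729,183))]: print(n,onz(p,z(*uvs),zz))
```

```text
[[ 0.6032  0.1082]
 [ 0.5992 -0.2211]
 [ 0.4794 -0.2191]
 [ 0.4813  0.1081]] [ 0.54079485 -0.05598343]
0.3282433359649264 89.48771866798837
O [ 0.54097367 -0.03598423] fixedface [0.54183646 0.06051191] pivot [ 0.5403031  -0.11098124]
pivot [ 0.54349426 -0.11146591  0.077     ]
handle [ 0.49215147 -0.24149549  0.137     ]
```

Call:
{"api": "drive_tool", "payload": {
  "plan": [
    {"grip": 45,"xyz": [0,0,-5],"yaw": 0},
    {"grip": 45,"xyz": [0,0,-10],"yaw": 0},
    {"grip": 45,"xyz": [0,0,-15],"yaw": 0},
    {"grip": 45,"xyz": [0,0,-20],"yaw": 0},
    {"grip": 45,"xyz": [0,0,-25],"yaw": 0},
    {"grip": 45,"xyz": [0,0,-25],"yaw": 0},
    {"grip": 45,"xyz": [0,0,-25],"yaw": 0},
    {"grip": 45,"xyz": [0,0,-25],"yaw": 0},
    {"grip": 45,"xyz": [0,0,-25],"yaw": 0},
    {"grip": 45,"xyz": [0,0,-20],"yaw": 0},
    {"grip": 45,"xyz": [0,0,-10],"yaw": 0},
    {"grip": 45,"xyz": [0,0,0],"yaw": 0}
  ]
}}

```text
time_s: 5.27
tool_pos: [0.6059, 0.3242, 0.225]
eef_rot: [[0.976, -0.219, 0.005], [-0.219, -0.976, 0.004], [0.004, -0.005, -1.0]]
contact_force: [0.2, -0.0, -2.0]
finger_gap: 0.0499
```

Call:
{"api": "drive_tool", "payload": {
  "plan": [
    {"grip": 45,"xyz": [0,12,0],"yaw": 0},
    {"grip": 45,"xyz": [-0.5,25,0],"yaw": 0},
    {"grip": 45,"xyz": [-0.5,28,0],"yaw": 0},
    {"grip": 45,"xyz": [-0.5,28,0],"yaw": 0},
    {"grip": 45,"xyz": [-0.5,28,0],"yaw": 0},
    {"grip": 45,"xyz": [-0.5,28,0],"yaw": 0},
    {"grip": 45,"xyz": [-0.5,28,0],"yaw": 0},
    {"grip": 45,"xyz": [-0.5,28,0],"yaw": 0},
    {"grip": 45,"xyz": [-0.5,28,0],"yaw": 0},
    {"grip": 45,"xyz": [-0.5,25,0],"yaw": 0},
    {"grip": 45,"xyz": [-0.5,14,0],"yaw": 2},
    {"grip": 45,"xyz": [0,0,0],"yaw": 5},
    {"grip": 45,"xyz": [0,0,0],"yaw": 7},
    {"grip": 45,"xyz": [0,0,0],"yaw": 7},
    {"grip": 45,"xyz": [0,0,0],"yaw": 7},
    {"grip": 45,"xyz": [0,0,0],"yaw": 7},
    {"grip": 45,"xyz": [0,0,0],"yaw": 7},
    {"grip": 45,"xyz": [0,0,0],"yaw": 7},
    {"grip": 45,"xyz": [0,0,0],"yaw": 7},
    {"grip": 45,"xyz": [0,0,0],"yaw": 7}
  ]
}}

```text
time_s: 6.93
tool_pos: [0.5393, 0.059, 0.2199]
eef_rot: [[0.24, -0.971, -0.003], [-0.971, -0.24, -0.001], [-0.0, 0.003, -1.0]]
contact_force: [1.1, -0.2, -2.0]
finger_gap: 0.05
```

Call:
{"api": "drive_tool", "payload": {
  "plan": [
    {"grip": 45,"xyz": [0,0,0],"yaw": 7},
    {"grip": 45,"xyz": [0,0,0],"yaw": 5},
    {"grip": 45,"xyz": [0,0,0],"yaw": 2.8},
    {"grip": 45,"xyz": [0,0,0],"yaw": 0},
    {"grip": 45,"xyz": [0,0,0],"yaw": 0}
  ]
}}

```text
time_s: 7.35
tool_pos: [0.5396, 0.059, 0.2204]
eef_rot: [[-0.008, -1.0, -0.002], [-1.0, 0.008, -0.001], [0.001, 0.002, -1.0]]
contact_force: [0.2, -0.9, -2.3]
finger_gap: 0.05
```

```bash
python3 snap.py w5
```

```text
7.35 [0.5396 0.059  0.2204] xang -90.44 F [ 0.22 -0.91 -2.32] 0.04998810593495459 [ 0.41  0.25 -0.2  -0.   -1.13 -0.42]
```

View pics/w5.png

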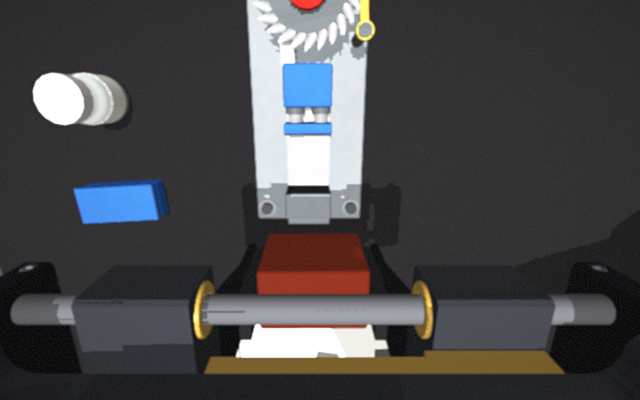

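Run:
```python
import cv2
im=cv2.imread('pics/w5.png')
cv2.imwrite('pics/w5z.png',cv2.resize(im[90:240,240:390],None,fx=4,fy=4,interpolation=cv2.INTER_CUBIC))
cv2.imwrite('pics/w5y.png',cv2.resize(im[0:120,220:400],None,fx=4,fy=4,interpolation=cv2.INTER_CUBIC))
```

```text
(no output)
```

View pics/w5z.png

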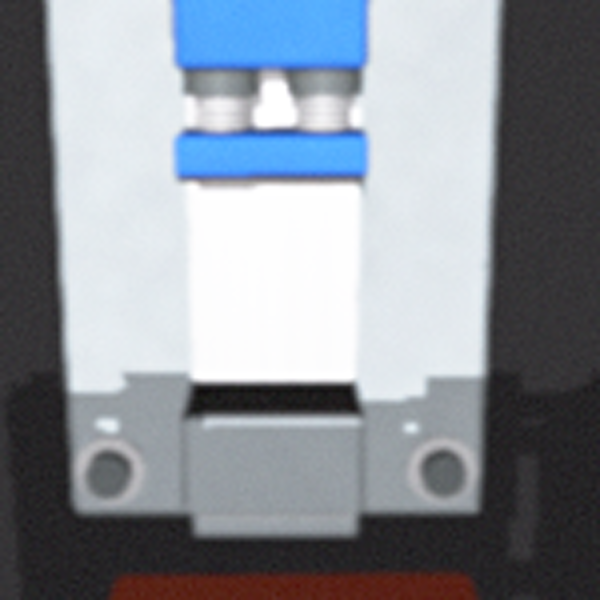

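View pics/w5y.png

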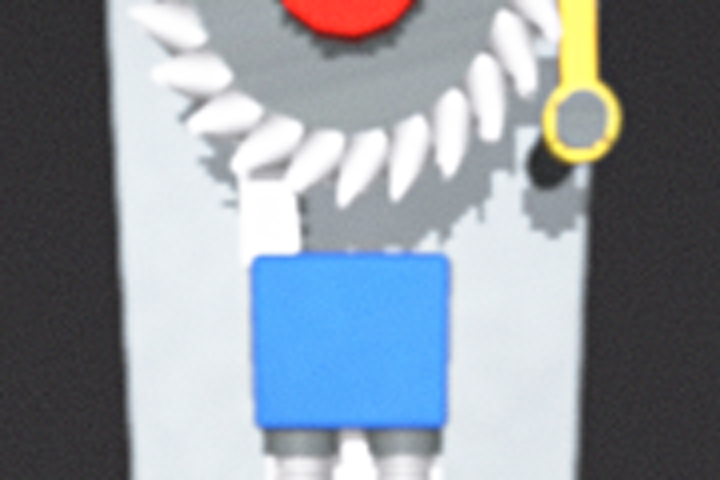

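Run:
```python
from h import *; import pickle
s,p,im=pickle.load(open('pics/w5.pkl','rb'))
z=lambda a,b:((a+.5)/4-.5+240,(b+.5)/4-.5+90)
for n,a,b,h in [('fixL',186,413,.075),('fixR',362,413,.075),('jawL',177,178,.0755),('jawR',368,178,.0755),('baseL',72,512,.012),('baseR',480,512,.012),('baseTL',46,0,.012),('baseTR',503,0,.012)]:
    print(n,onz(p,z(a,b),h).round(4))
```

```text
fixL [0.5649 0.0594 0.075 ]
fixR [0.5231 0.0597 0.075 ]
jawL [0.5652 0.0045 0.0755]
jawR [0.5223 0.0048 0.0755]
baseL [0.6044 0.1065 0.012 ]
baseR [0.4848 0.1074 0.012 ]
baseTL [ 0.6032 -0.0354  0.012 ]
baseTR [ 0.4838 -0.0346  0.012 ]
```

Run:
```python
from h import *; import pickle
s,p,im=pickle.load(open('pics/w5.pkl','rb'))
h=cv2.cvtColor(im,cv2.COLOR_RGB2HSV); print([tuple(im[v,312]) for v in range(228,332,3)])
cv2.imwrite('pics/w5b.png',cv2.resize(im[220:350,230:400,::-1],None,fx=4,fy=4,interpolation=cv2.INTER_CUBIC))
R=s['eef_rot']
for uv in [(258,270),(369,270),(262,326),(367,326)]:
    P=onz(p,uv,s['tool_pos'][2]+.0323); print((R.T@(P-s['tool_pos'])*1000).round(1))
```

```text
[(np.uint8(37), np.uint8(36), np.uint8(38)), (np.uint8(31), np.uint8(30), np.uint8(35)), (np.uint8(83), np.uint8(30), np.uint8(29)), (np.uint8(90), np.uint8(33), np.uint8(26)), (np.uint8(88), np.uint8(37), np.uint8(27)), (np.uint8(89), np.uint8(35), np.uint8(19)), (np.uint8(92), np.uint8(33), np.uint8(16)), (np.uint8(93), np.uint8(37), np.uint8(25)), (np.uint8(91), np.uint8(34), np.uint8(26)), (np.uint8(91), np.uint8(34), np.uint8(18)), (np.uint8(91), np.uint8(37), np.uint8(21)), (np.uint8(92), np.uint8(31), np.uint8(20)), (np.uint8(93), np.uint8(37), np.uint8(24)), (np.uint8(93), np.uint8(39), np.uint8(28)), (np.uint8(103), np.uint8(37), np.uint8(23)), (np.uint8(148), np.uint8(53), np.uint8(35)), (np.uint8(157), np.uint8(58), np.uint8(39)), (np.uint8(157), np.uint8(55), np.uint8(35)), (np.uint8(156), np.uint8(57), np.uint8(37)), (np.uint8(157), np.uint8(57), np.uint8(39)), (np.uint8(157), np.uint8(54), np.uint8(36)), (np.uint8(158), np.uint8(56), np.uint8(37)), (np.uint8(93), np.uint8(55), np.uint8(55)), (np.uint8(83), np.uint8(83), np.uint8(84)), (np.uint8(104), np.uint8(106), np.uint8(111)), (np.uint8(130), np.uint8(129), np.uint8(134)), (np.uint8(138), np.uint8(141), np.uint8(146)), (np.uint8(153), np.uint8(154), np.uint8(159)), (np.uint8(157), np.uint8(161), np.uint8(167)), (np.uint8(163), np.uint8(164), np.uint8(171)), (np.uint8(159), np.uint8(162), np.uint8(167)), (np.uint8(150), np.uint8(153), np.uint8(159)), (np.uint8(140), np.uint8(108), np.uint8(108)), (np.uint8(174), np.uint8(112), np.uint8(107)), (np.uint8(255), np.uint8(255), np.uint8(255))]
[ 13.7 -23.9 -32.3]
[ 13.7  23.9 -32.2]
[-14.9 -23.5 -32.4]
[-14.9  24.5 -32.3]
```

View pics/w5b.png

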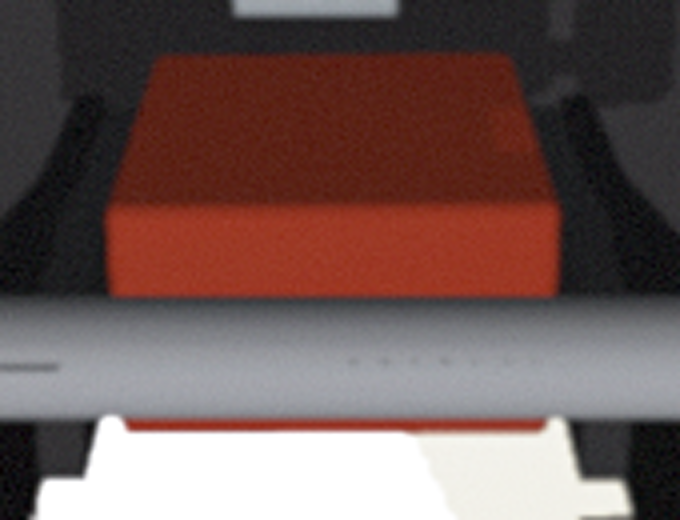

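Call:
{"api": "drive_tool", "payload": {
  "plan": [
    {"grip": 45,"xyz": [9,-1.5,0],"yaw": 0},
    {"grip": 45,"xyz": [10,-1.5,5],"yaw": 0},
    {"grip": 45,"xyz": [8.5,-1.6,10],"yaw": 0},
    {"grip": 45,"xyz": [0,0,20],"yaw": 0},
    {"grip": 45,"xyz": [0,0,20],"yaw": 0},
    {"grip": 45,"xyz": [0,0,20],"yaw": 0},
    {"grip": 45,"xyz": [0,0,20],"yaw": 0},
    {"grip": 45,"xyz": [0,0,15],"yaw": 0},
    {"grip": 45,"xyz": [0,0,8],"yaw": 0},
    {"grip": 45,"xyz": [0,0,0],"yaw": 0},
    {"grip": 45,"xyz": [0,0,0],"yaw": 0}
  ]
}}

```text
time_s: 8.32
tool_pos: [0.5448, 0.031, 0.1033]
eef_rot: [[-0.009, -1.0, -0.001], [-1.0, 0.009, -0.001], [0.001, 0.001, -1.0]]
contact_force: [-0.1, 0.2, -2.1]
finger_gap: 0.0497
```

```bash
python3 snap.py w6
```

```text
8.3167 [0.5448 0.031  0.1033] xang -90.49 F [-0.14  0.19 -2.11] 0.04969653844092078 [ 0.35  0.37 -0.35  0.   -0.85 -0.36]
```

View pics/w6.png

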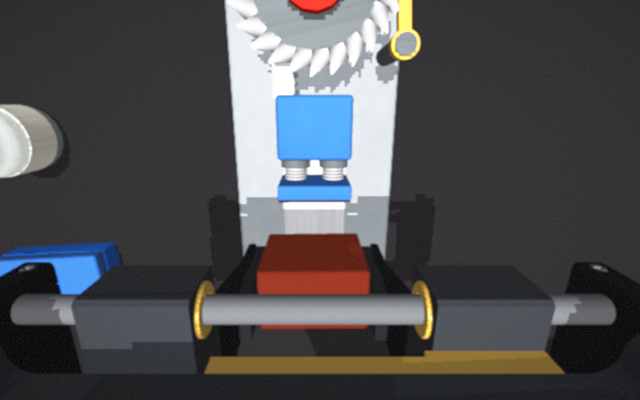

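Run:
```python
from h import *; import pickle
s,p,im=pickle.load(open('pics/w6.pkl','rb'))
m=mask(im,'blue')[90:215,260:370]; ys,xs=np.nonzero(m); 
for v in (192,195,197,199,200,201,202):
    x=np.nonzero(m[v-90])[0]+260
    if len(x): print(v,x.min(),x.max(),onz(p,(x.min()-.5,v),.0755).round(4),onz(p,(x.max()+.5,v),.0755).round(4))
im2=cv2.resize(im[165:225,260:370,::-1],None,fx=6,fy=6,interpolation=cv2.INTER_CUBIC);cv2.imwrite('pics/w6z.png',im2)
```

```text
192 278 350 [ 0.5655 -0.0013  0.0755] [ 0.5227 -0.001   0.0755]
195 278 350 [5.656e-01 5.000e-04 7.550e-02] [0.5227 0.0009 0.0755]
197 278 350 [0.5656 0.0018 0.0755] [0.5226 0.0021 0.0755]
199 278 349 [0.5657 0.003  0.0755] [0.5232 0.0033 0.0755]
200 279 348 [0.5651 0.0036 0.0755] [0.5238 0.0039 0.0755]
```

View pics/w6z.png

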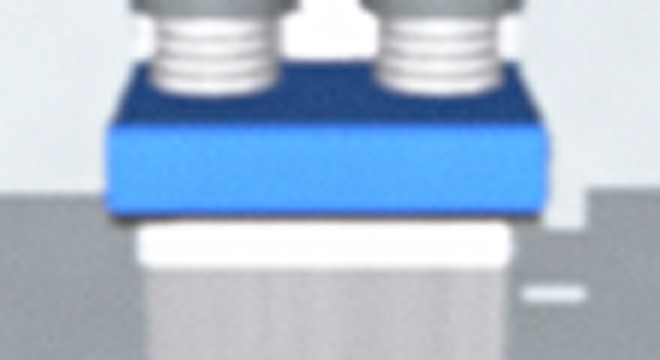

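Call:
{"api": "drive_tool", "payload": {
  "plan": [
    {"grip": 45,"xyz": [0,0,10],"yaw": 0},
    {"grip": 45,"xyz": [0,0,12],"yaw": 0},
    {"grip": 45,"xyz": [0,0,10],"yaw": 0},
    {"grip": 45,"xyz": [0,0,7],"yaw": 0},
    {"grip": 45,"xyz": [0,0,4],"yaw": 0},
    {"grip": 45,"xyz": [0,0,0],"yaw": 0},
    {"grip": 45,"xyz": [0,0,0],"yaw": 0}
  ]
}}

```text
time_s: 8.95
tool_pos: [0.5449, 0.0316, 0.0606]
eef_rot: [[-0.008, -1.0, 0.0], [-1.0, 0.008, -0.0], [0.0, -0.0, -1.0]]
contact_force: [0.5, -0.4, -2.1]
finger_gap: 0.0501
```

Call:
{"api": "drive_tool", "payload": {
  "plan": [
    {"grip": 45,"xyz": [0,0,3],"yaw": 0},
    {"grip": 45,"xyz": [0,0,2],"yaw": 0},
    {"grip": 45,"xyz": [0,0,1],"yaw": 0},
    {"grip": 45,"xyz": [0,0,1],"yaw": 0},
    {"grip": 45,"xyz": [0,0,0],"yaw": 0}
  ]
}}

```text
time_s: 9.37
tool_pos: [0.5446, 0.0316, 0.0534]
eef_rot: [[-0.008, -1.0, -0.0], [-1.0, 0.008, -0.0], [0.0, 0.0, -1.0]]
contact_force: [-0.4, -0.4, -2.0]
finger_gap: 0.0498
```

Call:
{"api": "drive_tool", "payload": {
  "plan": [
    {"grip": 45,"xyz": [0,0,0.7],"yaw": 0},
    {"grip": 45,"xyz": [0,0,0],"yaw": 0}
  ]
}}

```text
time_s: 9.53
tool_pos: [0.5447, 0.0316, 0.0528]
eef_rot: [[-0.008, -1.0, 0.0], [-1.0, 0.008, 0.0], [-0.0, -0.0, -1.0]]
contact_force: [-0.5, 0.5, -1.6]
finger_gap: 0.0497
```

Call:
{"api": "drive_tool", "payload": {
  "plan": [
    {"grip": 45,"xyz": [0,0,0.7],"yaw": 0},
    {"grip": 45,"xyz": [0,0,0],"yaw": 0},
    {"grip": 45,"xyz": [0,0,0],"yaw": 0}
  ]
}}

```text
time_s: 9.78
tool_pos: [0.5448, 0.0316, 0.0527]
eef_rot: [[-0.008, -1.0, 0.0], [-1.0, 0.008, -0.0], [0.0, -0.0, -1.0]]
contact_force: [-0.9, 0.5, 3.6]
finger_gap: 0.0498
```

Call:
{"api": "drive_tool", "payload": {
  "plan": [
    {"grip": 56,"xyz": [0,0,0],"yaw": 0},
    {"grip": 66,"xyz": [0,0,0],"yaw": 0},
    {"grip": 76,"xyz": [0,0,0],"yaw": 0},
    {"grip": 76,"xyz": [0,0,0],"yaw": 0},
    {"grip": 76,"xyz": [0,0,0],"yaw": 0},
    {"grip": 76,"xyz": [0,0,-4],"yaw": 0},
    {"grip": 76,"xyz": [0,0,-8],"yaw": 0},
    {"grip": 76,"xyz": [0,0,-15],"yaw": 0},
    {"grip": 76,"xyz": [0,0,-25],"yaw": 0},
    {"grip": 76,"xyz": [0,0,-25],"yaw": 0},
    {"grip": 76,"xyz": [0,0,-25],"yaw": 0},
    {"grip": 76,"xyz": [0,0,-25],"yaw": 0},
    {"grip": 76,"xyz": [0,0,-20],"yaw": 0},
    {"grip": 76,"xyz": [0,0,-5],"yaw": 0},
    {"grip": 76,"xyz": [0,0,0],"yaw": 0}
  ]
}}

```text
time_s: 11.03
tool_pos: [0.5456, 0.0319, 0.2065]
eef_rot: [[-0.008, -1.0, 0.005], [-1.0, 0.008, 0.002], [-0.002, -0.005, -1.0]]
contact_force: [-0.0, 0.2, -0.8]
finger_gap: 0.076
```

```bash
python3 snap.py w7
```

```text
11.0333 [0.5456 0.0319 0.2065] xang -90.47 F [-0.02  0.21 -0.8 ] 0.07603627272989935 [ 0.36  0.26 -0.21  0.   -1.09 -0.36]
```

View pics/w7.png

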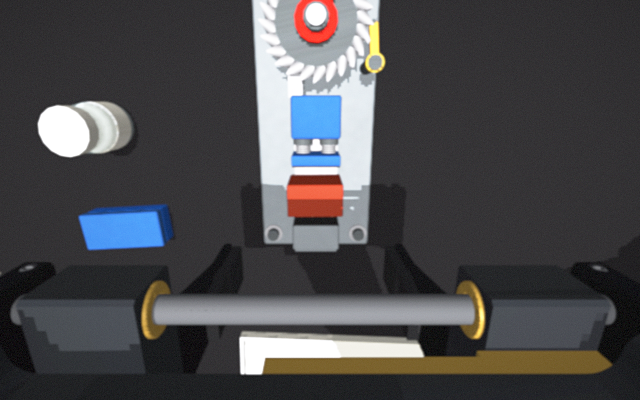

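Call:
{"api": "drive_tool", "payload": {
  "plan": [
    {"grip": 50,"xyz": [12,2,-5],"yaw": 0},
    {"grip": 50,"xyz": [24,4,-5],"yaw": 0},
    {"grip": 50,"xyz": [24,4,-5],"yaw": 0},
    {"grip": 50,"xyz": [24,4,-5],"yaw": 0},
    {"grip": 50,"xyz": [24,4,-5],"yaw": 0},
    {"grip": 50,"xyz": [24,4,-5],"yaw": 0},
    {"grip": 50,"xyz": [24,4,-5],"yaw": 0},
    {"grip": 50,"xyz": [20,4,-5],"yaw": 3},
    {"grip": 50,"xyz": [8,1,0],"yaw": 6},
    {"grip": 50,"xyz": [0,0,0],"yaw": 7},
    {"grip": 50,"xyz": [0,0,0],"yaw": 6},
    {"grip": 50,"xyz": [0,0,0],"yaw": 3},
    {"grip": 50,"xyz": [0,0,0],"yaw": 0},
    {"grip": 50,"xyz": [0,0,0],"yaw": 0}
  ]
}}

```text
time_s: 12.25
tool_pos: [0.511, -0.1524, 0.243]
eef_rot: [[-0.429, -0.903, -0.003], [-0.903, 0.429, 0.0], [0.001, 0.002, -1.0]]
contact_force: [-0.1, -0.3, 1.0]
finger_gap: 0.05
```

```bash
python3 snap.py w8
```

```text
12.25 [ 0.511  -0.1524  0.243 ] xang -115.42 F [-0.09 -0.32  0.99] 0.04998554365353868 [ 0.01  0.21 -0.18 -0.   -1.18 -0.46]
```

View pics/w8.png

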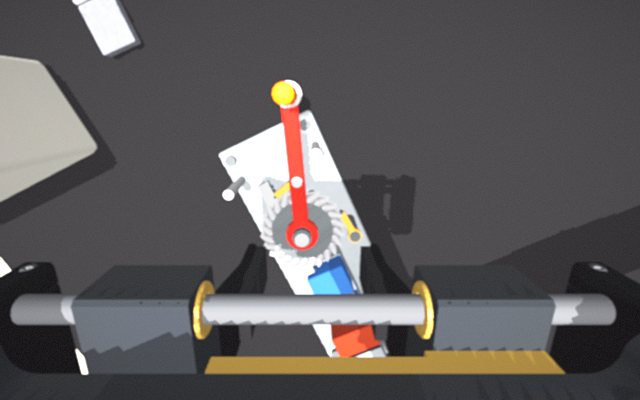

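Run:
```python
from h import *; import pickle
s,p,im=pickle.load(open('pics/w8.pkl','rb'))
m=mask(im,'orange')|((cv2.cvtColor(im,cv2.COLOR_RGB2HSV)[:,:,0]<28)&(cv2.cvtColor(im,cv2.COLOR_RGB2HSV)[:,:,0]>15)&(cv2.cvtColor(im,cv2.COLOR_RGB2HSV)[:,:,1]>150)).astype(np.uint8)
for b in blobs(m,20): print(b)
H=onz(p,(284,93),.137); print('handle',H); Hb=onz(p,(291,92),.081);print(Hb)
P=onz(p,(302,239),.077); print('pivot',P); 
pv=np.array([.5427,-.1119])
for q in (P[:2],pv):
  d=H[:2]-q; print(np.hypot(*d),np.arctan2(d[1],d[0]))
cv2.imwrite('pics/w8z.png',cv2.resize(im[70:260,200:380,::-1],None,fx=4,fy=3.1,interpolation=cv2.INTER_CUBIC)) 
for ph in (-2.028,-1.128):
  print(proj(p,np.r_[pv+.14*np.array([np.cos(ph),np.sin(ph)]),.137]))
```

```text
(np.int32(51), array([274.5,  92.2]), ((275.65240478515625, 91.99813842773438), (9.743550300598145, 23.45350456237793), 7.4314093589782715))
(np.int32(41), array([292.6,  97.2]), ((292.3499755859375, 96.44998931884766), (6.008327007293701, 15.811387062072754), 18.434946060180664))
(np.int32(22), array([351.7, 224.1]), ((350.979736328125, 223.37159729003906), (17.785888671875, 2.0924572944641113), 54.462318420410156))
(np.int32(326), array([201.8, 307.3]), ((202.25425720214844, 309.5887145996094), (17.23408317565918, 57.193790435791016), 6.709837436676025))
(np.int32(260), array([422.5, 308.6]), ((421.9103698730469, 310.1676025390625), (56.869388580322266, 16.80232048034668), 81.25383758544922))
(np.int32(5975), array([394. , 363.3]), ((384.4999694824219, 357.4999694824219), (28.999996185302734, 356.99993896484375), 90.0))
handle [ 0.49292916 -0.24180736  0.137     ]
[ 0.49028617 -0.24272624  0.081     ]
pivot [ 0.54571315 -0.10577468  0.077     ]
0.14591449934347556 -1.9409364351299978
0.13911527229924445 -1.9366717583431543
(np.float64(300.74417368591617), np.float64(91.22331751234731))
(np.float64(163.7911938658281), np.float64(158.8032849914262))
```

View pics/w8z.png

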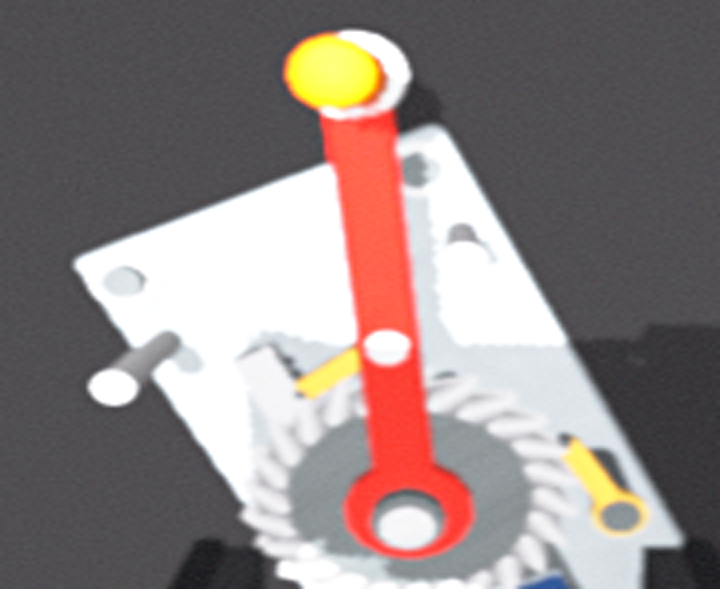

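Call:
{"api": "drive_tool", "payload": {
  "plan": [
    {"grip": 50,"xyz": [10,-2.7,0],"yaw": 0},
    {"grip": 50,"xyz": [20,-5,0],"yaw": 0},
    {"grip": 50,"xyz": [20,-5,0],"yaw": 0},
    {"grip": 50,"xyz": [20,-5,0],"yaw": 0},
    {"grip": 50,"xyz": [19,-4,0],"yaw": -1},
    {"grip": 50,"xyz": [0,0,8],"yaw": -3.4},
    {"grip": 50,"xyz": [0,0,20],"yaw": 0},
    {"grip": 50,"xyz": [0,0,20],"yaw": 0},
    {"grip": 50,"xyz": [0,0,20],"yaw": 0},
    {"grip": 50,"xyz": [0,0,10],"yaw": 0},
    {"grip": 50,"xyz": [0,0,0],"yaw": 0},
    {"grip": 50,"xyz": [0,0,0],"yaw": 0}
  ]
}}

```text
time_s: 13.3
tool_pos: [0.4931, -0.2422, 0.1662]
eef_rot: [[-0.359, -0.933, -0.001], [-0.933, 0.359, -0.0], [0.001, 0.0, -1.0]]
contact_force: [0.8, -0.8, 0.0]
finger_gap: 0.0499
```

```bash
python3 snap.py w9
```

```text
13.3 [ 0.4931 -0.2422  0.1662] xang -111.05 F [ 0.79 -0.75  0.01] 0.049850916836284224 [-0.16  0.31 -0.26  0.   -1.   -0.21]
```

View pics/w9.png

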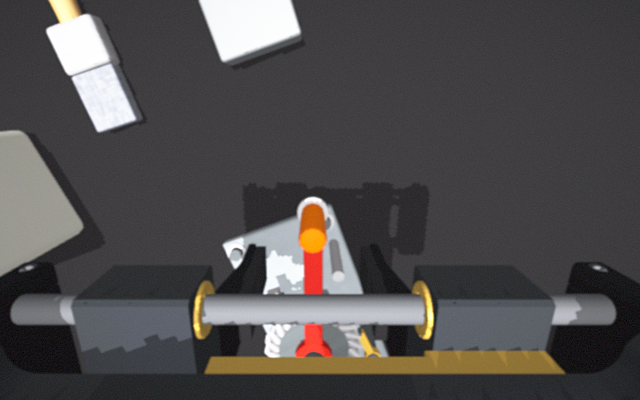

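Run:
```python
from h import *; import pickle
s,p,im=pickle.load(open('pics/w9.pkl','rb'))
R=s['eef_rot']
for uv,z in [((313,240),.137),((312.5,211),.083)]:
    P=onz(p,uv,z); print(P,(R.T@(P-s['tool_pos'])*1000).round(1))
```

```text
[ 0.49297955 -0.24310607  0.137     ] [ 0.9 -0.3 29.2]
[ 0.49296965 -0.24406093  0.083     ] [ 1.7 -0.6 83.2]
```

Aligned. I'm descending to straddle the handle, then closing to 28 mm.

Call:
{"api": "drive_tool", "payload": {
  "plan": [
    {"grip": 50,"xyz": [1,0,12],"yaw": 0},
    {"grip": 50,"xyz": [0,0,20],"yaw": 0},
    {"grip": 45,"xyz": [0,0,18],"yaw": 0},
    {"grip": 38,"xyz": [0,0,12],"yaw": 0},
    {"grip": 32,"xyz": [0,0,6],"yaw": 0},
    {"grip": 28,"xyz": [0,0,2],"yaw": 0},
    {"grip": 28,"xyz": [0,0,0],"yaw": 0},
    {"grip": 28,"xyz": [0,0,0],"yaw": 0},
    {"grip": 28,"xyz": [0,0,0],"yaw": 0}
  ]
}}

```text
time_s: 14.1
tool_pos: [0.4935, -0.2429, 0.0974]
eef_rot: [[-0.359, -0.933, 0.002], [-0.933, 0.359, -0.001], [-0.0, -0.003, -1.0]]
contact_force: [-0.1, 0.3, 0.2]
finger_gap: 0.0286
```

```bash
python3 snap.py w10
```

```text
14.1 [ 0.4935 -0.2429  0.0974] xang -111.06 F [-0.13  0.29  0.17] 0.02857362640721848 [-0.16  0.38 -0.35  0.   -0.84 -0.21]
```

View pics/w10.png

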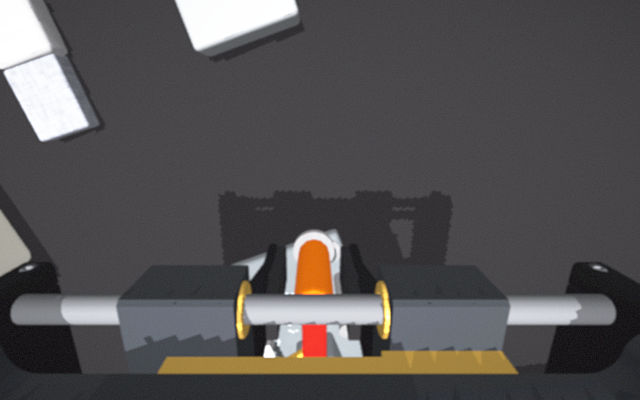

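Call:
{"api": "drive_tool", "payload": {
  "plan": [
    {"grip": 28,"xyz": [0,-4.9,0],"yaw": -2},
    {"grip": 28,"xyz": [-0.3,-9.8,0],"yaw": -4},
    {"grip": 28,"xyz": [-0.3,-9.8,0],"yaw": -4},
    {"grip": 28,"xyz": [-0.3,-9.8,0],"yaw": -4},
    {"grip": 28,"xyz": [-0.3,-9.8,0],"yaw": -4},
    {"grip": 28,"xyz": [-0.3,-9.8,0],"yaw": -4}
  ]
}}

```text
time_s: 14.65
tool_pos: [0.5448, -0.2524, 0.0967]
eef_rot: [[0.019, -1.0, -0.002], [-1.0, -0.019, 0.0], [-0.0, 0.002, -1.0]]
contact_force: [-2.3, 1.9, 1.9]
finger_gap: 0.0282
```

Call:
{"api": "drive_tool", "payload": {
  "plan": [
    {"grip": 28,"xyz": [-0.3,-9.8,0],"yaw": -4},
    {"grip": 28,"xyz": [-0.3,-9.8,0],"yaw": -4},
    {"grip": 28,"xyz": [-0.3,-9.8,0],"yaw": -4},
    {"grip": 28,"xyz": [-0.3,-9.8,0],"yaw": -4},
    {"grip": 28,"xyz": [-0.3,-9.8,0],"yaw": -4},
    {"grip": 28,"xyz": [-0.2,-7.3,0],"yaw": -3},
    {"grip": 28,"xyz": [0,0,0],"yaw": 0}
  ]
}}

```text
time_s: 15.23
tool_pos: [0.601, -0.2402, 0.0965]
eef_rot: [[0.407, -0.913, 0.001], [-0.913, -0.407, -0.0], [0.001, -0.001, -1.0]]
contact_force: [0.5, -0.8, 0.2]
finger_gap: 0.0281
```

```bash
cat > lev.py <<'E'
from snap import *
s,p,im=snap(sys.argv[1])
pv=np.array([.5427,-.1119]); d=s['tool_pos'][:2]-pv; a=np.arctan2(d[1],d[0])
print('r',np.hypot(*d).round(4),'tcp ang deg',np.degrees(a).round(2),'lever',(a+2.028).round(3),'Ftan',(s['contact_force'][:2]@[-np.sin(a),np.cos(a)]).round(2))
E
python3 lev.py w11; python3 snap.py t11 top
python3 - <<'E'
import cv2
a=cv2.imread('pics/w11.png');b=cv2.imread('pics/t11.png')
cv2.imwrite('pics/c11.png',cv2.vconcat([cv2.resize(a[150:,:],(640,250)),cv2.resize(b[170:260,270:430],(640,340),interpolation=cv2.INTER_CUBIC)]))
E
```

```text
15.2333 [ 0.601  -0.2402  0.0965] xang -65.98 F [ 0.54 -0.75  0.22] 0.02806768522095743 [-0.13  0.53 -0.1   0.   -0.95  0.55]
r 0.1409 tcp ang deg -65.57 lever 0.884 Ftan 0.18
15.2833 [ 0.6006 -0.2403  0.0964] xang -66.11 F [-0.11  0.23 -0.03] 0.02790788058585037 [-0.13  0.53 -0.1   0.   -0.95  0.55]
```

View pics/c11.png

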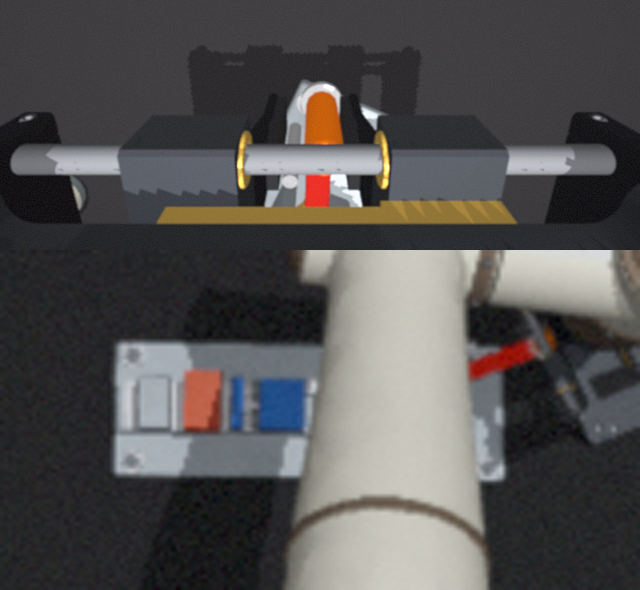

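Call:
{"api": "drive_tool", "payload": {
  "plan": [
    {"grip": 28,"xyz": [0,4.9,0],"yaw": 2},
    {"grip": 28,"xyz": [-0.3,9.8,0],"yaw": 4},
    {"grip": 28,"xyz": [-0.3,9.8,0],"yaw": 4},
    {"grip": 28,"xyz": [-0.3,9.8,0],"yaw": 4},
    {"grip": 28,"xyz": [-0.3,9.8,0],"yaw": 4},
    {"grip": 28,"xyz": [-0.3,9.8,0],"yaw": 4},
    {"grip": 28,"xyz": [-0.3,9.8,0],"yaw": 4},
    {"grip": 28,"xyz": [-0.3,9.8,0],"yaw": 4},
    {"grip": 28,"xyz": [-0.3,9.8,0],"yaw": 4},
    {"grip": 28,"xyz": [-0.3,9.8,0],"yaw": 4},
    {"grip": 28,"xyz": [-0.3,9.8,0],"yaw": 4},
    {"grip": 28,"xyz": [-0.3,9.8,0],"yaw": 4},
    {"grip": 28,"xyz": [-0.3,9.8,0],"yaw": 4},
    {"grip": 28,"xyz": [0,4.9,0],"yaw": 2},
    {"grip": 28,"xyz": [0,0,0],"yaw": 0}
  ]
}}

```text
time_s: 16.58
tool_pos: [0.4762, -0.2366, 0.0968]
eef_rot: [[-0.472, -0.881, 0.001], [-0.881, 0.472, -0.0], [-0.001, -0.001, -1.0]]
contact_force: [-0.2, 0.1, -0.7]
finger_gap: 0.0282
```

```bash
python3 lev.py w12
```

```text
16.5833 [ 0.4762 -0.2366  0.0968] xang -118.18 F [-0.25  0.06 -0.66] 0.028212049308660964 [-0.16  0.36 -0.39 -0.   -0.82 -0.34]
r 0.1413 tcp ang deg -118.06 lever -0.033 Ftan -0.24
```

View pics/w12.png

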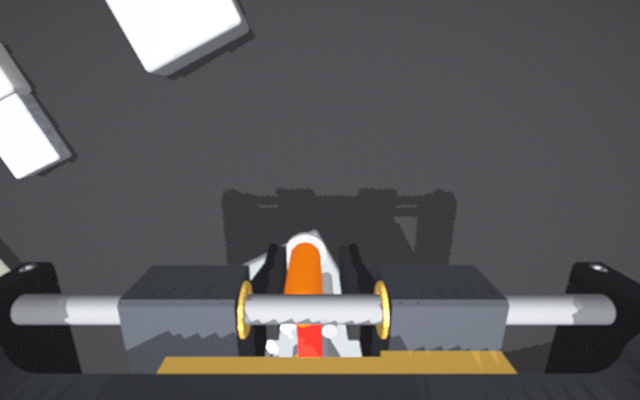

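Call:
{"api": "drive_tool", "payload": {
  "plan": [
    {"grip": 28,"xyz": [0,-4.9,0],"yaw": -2},
    {"grip": 28,"xyz": [-0.4,-9.8,0],"yaw": -4},
    {"grip": 28,"xyz": [-0.4,-9.8,0],"yaw": -4},
    {"grip": 28,"xyz": [-0.4,-9.8,0],"yaw": -4},
    {"grip": 28,"xyz": [-0.4,-9.8,0],"yaw": -4},
    {"grip": 28,"xyz": [-0.4,-9.8,0],"yaw": -4},
    {"grip": 28,"xyz": [-0.4,-9.8,0],"yaw": -4},
    {"grip": 28,"xyz": [-0.4,-9.8,0],"yaw": -4}
  ]
}}

```text
time_s: 17.3
tool_pos: [0.5472, -0.2533, 0.0961]
eef_rot: [[0.037, -0.999, -0.003], [-0.999, -0.037, 0.0], [-0.0, 0.003, -1.0]]
contact_force: [-2.5, -0.1, 1.7]
finger_gap: 0.0278
```

Call:
{"api": "drive_tool", "payload": {
  "plan": [
    {"grip": 28,"xyz": [-0.4,-9.8,0],"yaw": -4},
    {"grip": 28,"xyz": [-0.4,-9.8,0],"yaw": -4},
    {"grip": 28,"xyz": [-0.4,-9.8,0],"yaw": -4},
    {"grip": 28,"xyz": [-0.4,-9.8,0],"yaw": -4},
    {"grip": 28,"xyz": [-0.4,-9.8,0],"yaw": -4},
    {"grip": 28,"xyz": [-0.2,-7.3,0],"yaw": -3},
    {"grip": 28,"xyz": [0,0,0],"yaw": 0}
  ]
}}

```text
time_s: 17.88
tool_pos: [0.6032, -0.2398, 0.096]
eef_rot: [[0.423, -0.906, 0.0], [-0.906, -0.423, -0.001], [0.001, 0.0, -1.0]]
contact_force: [0.7, -0.4, 0.6]
finger_gap: 0.0279
```

```bash
python3 lev.py w13; python3 snap.py t13 top
python3 - <<'E'
import cv2
a=cv2.imread('pics/w13.png');b=cv2.imread('pics/t13.png')
cv2.imwrite('pics/c13.png',cv2.vconcat([cv2.resize(a[150:,:],(640,250)),cv2.resize(b[170:260,270:430],(640,340),interpolation=cv2.INTER_CUBIC)]))
E
```

```text
17.8833 [ 0.6032 -0.2398  0.096 ] xang -64.98 F [ 0.72 -0.44  0.6 ] 0.02786282001046435 [-0.13  0.53 -0.09  0.   -0.95  0.57]
r 0.1415 tcp ang deg -64.68 lever 0.899 Ftan 0.46
17.9333 [ 0.6026 -0.2396  0.0958] xang -65.12 F [-0.77 -0.01  0.22] 0.02801366397072039 [-0.13  0.53 -0.09 -0.   -0.95  0.56]
```

View pics/c13.png

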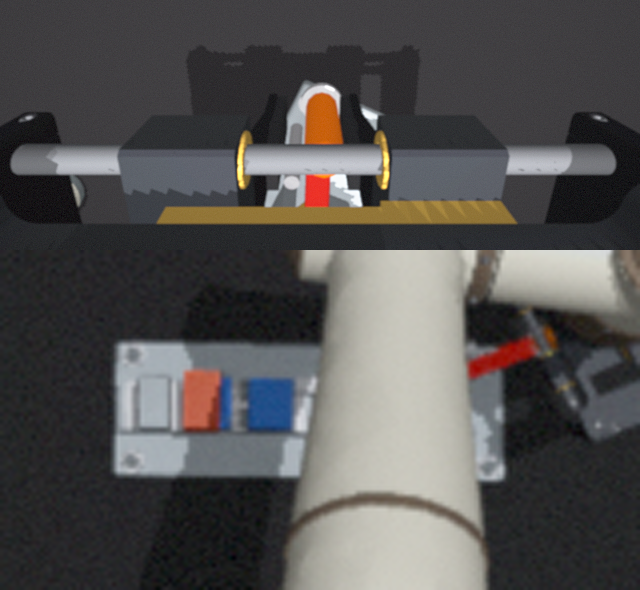

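Call:
{"api": "drive_tool", "payload": {
  "plan": [
    {"grip": 28,"xyz": [0,4.9,0],"yaw": 2},
    {"grip": 28,"xyz": [-0.4,9.8,0],"yaw": 4},
    {"grip": 28,"xyz": [-0.4,9.8,0],"yaw": 4},
    {"grip": 28,"xyz": [-0.4,9.8,0],"yaw": 4},
    {"grip": 28,"xyz": [-0.4,9.8,0],"yaw": 4},
    {"grip": 28,"xyz": [-0.4,9.8,0],"yaw": 4},
    {"grip": 28,"xyz": [-0.4,9.8,0],"yaw": 4},
    {"grip": 28,"xyz": [-0.4,9.8,0],"yaw": 4},
    {"grip": 28,"xyz": [-0.4,9.8,0],"yaw": 4},
    {"grip": 28,"xyz": [-0.4,9.8,0],"yaw": 4},
    {"grip": 28,"xyz": [-0.4,9.8,0],"yaw": 4},
    {"grip": 28,"xyz": [-0.4,9.8,0],"yaw": 4},
    {"grip": 28,"xyz": [-0.4,9.8,0],"yaw": 4},
    {"grip": 28,"xyz": [-0.2,7.4,0],"yaw": 3},
    {"grip": 28,"xyz": [0,0,0],"yaw": 0}
  ]
}}

```text
time_s: 19.23
tool_pos: [0.4764, -0.2354, 0.0967]
eef_rot: [[-0.472, -0.881, 0.002], [-0.881, 0.472, -0.0], [-0.001, -0.002, -1.0]]
contact_force: [-1.1, -0.5, -0.2]
finger_gap: 0.0279
```

Call:
{"api": "drive_tool", "payload": {
  "plan": [
    {"grip": 28,"xyz": [0,-4.9,0],"yaw": -2},
    {"grip": 28,"xyz": [-0.4,-9.8,0],"yaw": -4},
    {"grip": 28,"xyz": [-0.4,-9.8,0],"yaw": -4},
    {"grip": 28,"xyz": [-0.4,-9.8,0],"yaw": -4},
    {"grip": 28,"xyz": [-0.4,-9.8,0],"yaw": -4},
    {"grip": 28,"xyz": [-0.4,-9.8,0],"yaw": -4}
  ]
}}

```text
time_s: 19.73
tool_pos: [0.527, -0.2513, 0.096]
eef_rot: [[-0.102, -0.995, -0.004], [-0.995, 0.102, 0.001], [-0.0, 0.004, -1.0]]
contact_force: [-2.9, -0.0, 1.7]
finger_gap: 0.028
```

Call:
{"api": "drive_tool", "payload": {
  "plan": [
    {"grip": 28,"xyz": [-0.4,-9.8,0],"yaw": -4},
    {"grip": 28,"xyz": [-0.4,-9.8,0],"yaw": -4},
    {"grip": 28,"xyz": [-0.4,-9.8,0],"yaw": -4}
  ]
}}

```text
time_s: 19.98
tool_pos: [0.5565, -0.2515, 0.096]
eef_rot: [[0.107, -0.994, -0.004], [-0.994, -0.107, 0.0], [-0.001, 0.004, -1.0]]
contact_force: [-3.3, -1.2, 0.7]
finger_gap: 0.0277
```

Call:
{"api": "drive_tool", "payload": {
  "plan": [
    {"grip": 28,"xyz": [-0.4,-9.8,0],"yaw": -4},
    {"grip": 28,"xyz": [-0.4,-9.8,0],"yaw": -4},
    {"grip": 28,"xyz": [-0.4,-9.8,0],"yaw": -4}
  ]
}}

```text
time_s: 20.23
tool_pos: [0.5854, -0.2454, 0.0959]
eef_rot: [[0.311, -0.95, -0.003], [-0.95, -0.311, -0.0], [-0.001, 0.003, -1.0]]
contact_force: [-1.9, -3.4, 0.3]
finger_gap: 0.0282
```

```bash
python3 lev.py w14; python3 snap.py t14 top
python3 - <<'E'
import cv2
a=cv2.imread('pics/w14.png');b=cv2.imread('pics/t14.png')
cv2.imwrite('pics/c14.png',cv2.vconcat([cv2.resize(a[150:,:],(640,250)),cv2.resize(b[170:260,270:430],(640,340),interpolation=cv2.INTER_CUBIC)]))
E
```

```text
20.2333 [ 0.5854 -0.2454  0.0959] xang -71.87 F [-1.88 -3.38  0.29] 0.028174308646726206 [-0.14  0.51 -0.13  0.   -0.94  0.46]
r 0.1402 tcp ang deg -72.27 lever 0.767 Ftan -2.82
20.2833 [ 0.5876 -0.2449  0.0959] xang -71.68 F [ 1.4  -1.2  -0.22] 0.028193089786122297 [-0.14  0.51 -0.12  0.   -0.93  0.46]
```

View pics/c14.png

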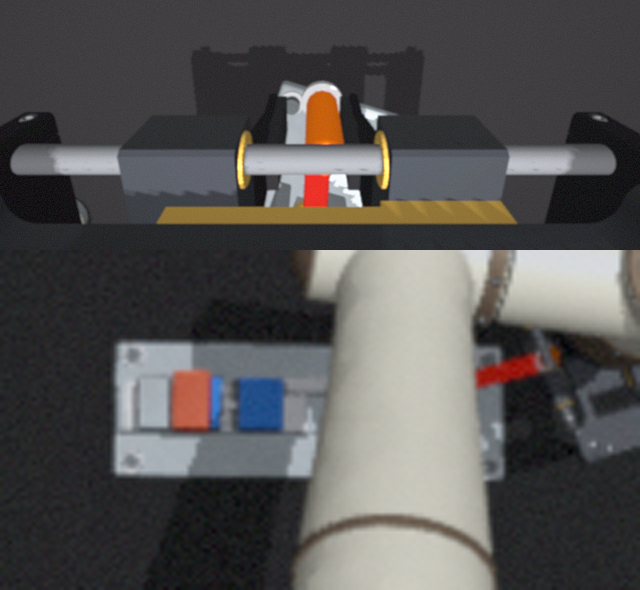

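Call:
{"api": "drive_tool", "payload": {
  "plan": [
    {"grip": 28,"xyz": [-0.1,-4.9,0],"yaw": -2},
    {"grip": 28,"xyz": [-0.1,-4.9,0],"yaw": -2}
  ]
}}

```text
time_s: 20.5
tool_pos: [0.5939, -0.2416, 0.0957]
eef_rot: [[0.373, -0.928, -0.003], [-0.928, -0.373, 0.0], [-0.002, 0.003, -1.0]]
contact_force: [-3.1, -2.2, 0.3]
finger_gap: 0.0277
```

Call:
{"api": "drive_tool", "payload": {
  "plan": [
    {"grip": 28,"xyz": [-0.1,-4.9,0],"yaw": -2},
    {"grip": 28,"xyz": [0,-2.4,0],"yaw": -1},
    {"grip": 28,"xyz": [0,0,0],"yaw": 0}
  ]
}}

```text
time_s: 20.75
tool_pos: [0.6016, -0.2385, 0.0958]
eef_rot: [[0.42, -0.907, -0.001], [-0.907, -0.42, 0.0], [-0.001, 0.001, -1.0]]
contact_force: [-1.6, -1.5, -0.2]
finger_gap: 0.0282
```

Call:
{"api": "drive_tool", "payload": {
  "plan": [
    {"grip": 28,"xyz": [0,4.9,0],"yaw": 2},
    {"grip": 28,"xyz": [-0.4,9.8,0],"yaw": 4},
    {"grip": 28,"xyz": [-0.4,9.8,0],"yaw": 4},
    {"grip": 28,"xyz": [-0.4,9.8,0],"yaw": 4},
    {"grip": 28,"xyz": [-0.4,9.8,0],"yaw": 4},
    {"grip": 28,"xyz": [-0.4,9.8,0],"yaw": 4},
    {"grip": 28,"xyz": [-0.4,9.8,0],"yaw": 4},
    {"grip": 28,"xyz": [-0.4,9.8,0],"yaw": 4},
    {"grip": 28,"xyz": [-0.4,9.8,0],"yaw": 4},
    {"grip": 28,"xyz": [-0.4,9.8,0],"yaw": 4},
    {"grip": 28,"xyz": [-0.4,9.8,0],"yaw": 4},
    {"grip": 28,"xyz": [-0.4,9.8,0],"yaw": 4},
    {"grip": 28,"xyz": [-0.4,9.8,0],"yaw": 4},
    {"grip": 28,"xyz": [-0.2,7.4,0],"yaw": 3},
    {"grip": 28,"xyz": [0,0,0],"yaw": 0}
  ]
}}

```text
time_s: 22.0
tool_pos: [0.477, -0.2342, 0.0969]
eef_rot: [[-0.472, -0.881, 0.003], [-0.881, 0.472, -0.0], [-0.001, -0.003, -1.0]]
contact_force: [1.0, -0.4, 0.4]
finger_gap: 0.0279
```

```bash
python3 lev.py w15; python3 snap.py t15 top; python3 snap.py s15 scene
python3 - <<'E'
import cv2
a=cv2.imread('pics/s15.png');b=cv2.imread('pics/t15.png')
cv2.imwrite('pics/c15.png',cv2.vconcat([cv2.resize(a[160:240,290:380],(405,360),interpolation=cv2.INTER_CUBIC),cv2.resize(b[185:235,280:361],(405,235),interpolation=cv2.INTER_CUBIC)]))
E
```

```text
22.0 [ 0.477  -0.2342  0.0969] xang -118.19 F [ 1.05 -0.37  0.38] 0.027911107934682235 [-0.15  0.36 -0.39 -0.   -0.82 -0.34]
r 0.1388 tcp ang deg -118.24 lever -0.036 Ftan 1.09
22.05 [ 0.477  -0.2342  0.0968] xang -118.06 F [-0.8   1.32 -0.17] 0.02843806778223776 [-0.15  0.36 -0.39 -0.   -0.82 -0.34]
22.1 [ 0.477  -0.2342  0.0966] xang -118.04 F [-0.02  0.39 -0.23] 0.028091219009942017 [-0.15  0.36 -0.39 -0.   -0.82 -0.34]
```

View pics/c15.png

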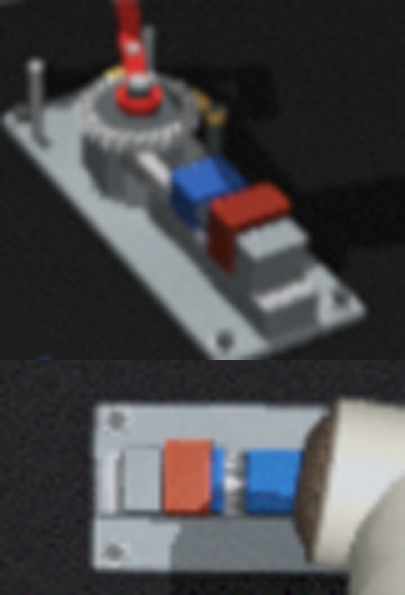

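Call:
{"api": "drive_tool", "payload": {
  "plan": [
    {"grip": 28,"xyz": [0,-4.9,0],"yaw": -2},
    {"grip": 28,"xyz": [-0.1,-7.3,0],"yaw": -3},
    {"grip": 28,"xyz": [-0.1,-7.3,0],"yaw": -3}
  ]
}}

```text
time_s: 22.4
tool_pos: [0.4941, -0.2423, 0.0959]
eef_rot: [[-0.341, -0.94, -0.002], [-0.94, 0.341, 0.001], [-0.0, 0.002, -1.0]]
contact_force: [-1.5, 1.9, 1.9]
finger_gap: 0.0278
```

Call:
{"api": "drive_tool", "payload": {
  "plan": [
    {"grip": 28,"xyz": [-0.1,-4.9,0],"yaw": -2},
    {"grip": 28,"xyz": [-0.1,-4.9,0],"yaw": -2}
  ]
}}

```text
time_s: 22.57
tool_pos: [0.5029, -0.2453, 0.0957]
eef_rot: [[-0.275, -0.961, -0.004], [-0.961, 0.275, 0.001], [-0.0, 0.004, -1.0]]
contact_force: [-1.8, 1.1, 1.4]
finger_gap: 0.0279
```

Call:
{"api": "drive_tool", "payload": {
  "plan": [
    {"grip": 28,"xyz": [-0.1,-4.9,0],"yaw": -2},
    {"grip": 28,"xyz": [-0.1,-4.9,0],"yaw": -2}
  ]
}}

```text
time_s: 22.73
tool_pos: [0.5116, -0.2475, 0.0956]
eef_rot: [[-0.208, -0.978, -0.006], [-0.978, 0.208, 0.002], [-0.0, 0.006, -1.0]]
contact_force: [-3.4, 1.0, 2.9]
finger_gap: 0.0281
```

Call:
{"api": "drive_tool", "payload": {
  "plan": [
    {"grip": 28,"xyz": [-0.1,-4.9,0],"yaw": -2},
    {"grip": 28,"xyz": [0,-2.4,0],"yaw": -1}
  ]
}}

```text
time_s: 22.9
tool_pos: [0.519, -0.249, 0.0956]
eef_rot: [[-0.156, -0.988, -0.005], [-0.988, 0.156, 0.001], [-0.0, 0.005, -1.0]]
contact_force: [-4.0, 0.0, 3.2]
finger_gap: 0.0279
```

Call:
{"api": "drive_tool", "payload": {
  "plan": [
    {"grip": 28,"xyz": [-0.1,-4.9,0],"yaw": -2},
    {"grip": 28,"xyz": [-0.1,-4.9,0],"yaw": -2}
  ]
}}

```text
time_s: 23.07
tool_pos: [0.5281, -0.2502, 0.0956]
eef_rot: [[-0.087, -0.996, -0.006], [-0.996, 0.087, 0.001], [-0.001, 0.006, -1.0]]
contact_force: [-4.9, -0.6, 2.9]
finger_gap: 0.0278
```

Call:
{"api": "drive_tool", "payload": {
  "plan": [
    {"grip": 28,"xyz": [-0.1,-4.9,0],"yaw": -2},
    {"grip": 28,"xyz": [0,-2.4,0],"yaw": -1}
  ]
}}

```text
time_s: 23.23
tool_pos: [0.5359, -0.2509, 0.0956]
eef_rot: [[-0.035, -0.999, -0.005], [-0.999, 0.035, 0.001], [-0.001, 0.005, -1.0]]
contact_force: [-6.1, -0.9, 3.0]
finger_gap: 0.0279
```

Call:
{"api": "drive_tool", "payload": {
  "plan": [
    {"grip": 28,"xyz": [-0.1,-4.9,0],"yaw": -2},
    {"grip": 28,"xyz": [0,-2.4,0],"yaw": -1}
  ]
}}

```text
time_s: 23.4
tool_pos: [0.5433, -0.2511, 0.0956]
eef_rot: [[0.017, -1.0, -0.004], [-1.0, -0.017, 0.001], [-0.001, 0.004, -1.0]]
contact_force: [-6.0, -1.4, 2.5]
finger_gap: 0.0278
```

Call:
{"api": "drive_tool", "payload": {
  "plan": [
    {"grip": 28,"xyz": [-0.1,-3.7,0],"yaw": -1.5},
    {"grip": 28,"xyz": [-0.1,-3.7,0],"yaw": -1.5}
  ]
}}

```text
time_s: 23.57
tool_pos: [0.5504, -0.2508, 0.0956]
eef_rot: [[0.069, -0.998, -0.005], [-0.998, -0.069, 0.0], [-0.001, 0.005, -1.0]]
contact_force: [-6.7, -1.7, 2.4]
finger_gap: 0.028
```

Call:
{"api": "drive_tool", "payload": {
  "plan": [
    {"grip": 28,"xyz": [-0.1,-3.7,0],"yaw": -1.5},
    {"grip": 28,"xyz": [-0.1,-3.7,0],"yaw": -1.5}
  ]
}}

```text
time_s: 23.73
tool_pos: [0.5576, -0.2503, 0.0957]
eef_rot: [[0.121, -0.993, -0.005], [-0.993, -0.121, 0.0], [-0.001, 0.005, -1.0]]
contact_force: [-5.9, -1.9, 2.2]
finger_gap: 0.0283
```

Call:
{"api": "drive_tool", "payload": {
  "plan": [
    {"grip": 28,"xyz": [-0.1,-3.7,0],"yaw": -1.5},
    {"grip": 28,"xyz": [-0.1,-2.4,0],"yaw": -1}
  ]
}}

```text
time_s: 23.9
tool_pos: [0.5638, -0.2495, 0.0956]
eef_rot: [[0.164, -0.986, -0.005], [-0.986, -0.164, -0.0], [-0.001, 0.005, -1.0]]
contact_force: [-6.1, -3.3, 3.0]
finger_gap: 0.028
```

Call:
{"api": "drive_tool", "payload": {
  "plan": [
    {"grip": 28,"xyz": [-0.1,-3.7,0],"yaw": -1.5},
    {"grip": 28,"xyz": [-0.1,-2.4,0],"yaw": -1}
  ]
}}

```text
time_s: 24.07
tool_pos: [0.5697, -0.2484, 0.0956]
eef_rot: [[0.207, -0.978, -0.005], [-0.978, -0.207, -0.001], [-0.0, 0.005, -1.0]]
contact_force: [-6.3, -4.0, 1.5]
finger_gap: 0.0279
```

Call:
{"api": "drive_tool", "payload": {
  "plan": [
    {"grip": 28,"xyz": [-0.1,-3.7,0],"yaw": -1.5},
    {"grip": 28,"xyz": [-0.1,-2.4,0],"yaw": -1}
  ]
}}

```text
time_s: 24.23
tool_pos: [0.5755, -0.2471, 0.0957]
eef_rot: [[0.25, -0.968, -0.005], [-0.968, -0.25, -0.001], [-0.0, 0.005, -1.0]]
contact_force: [-5.7, -5.4, 1.9]
finger_gap: 0.028
```

Call:
{"api": "drive_tool", "payload": {
  "plan": [
    {"grip": 28,"xyz": [-0.1,-3.7,0],"yaw": -1.5},
    {"grip": 28,"xyz": [-0.1,-2.4,0],"yaw": -1}
  ]
}}

```text
time_s: 24.4
tool_pos: [0.5815, -0.2456, 0.0957]
eef_rot: [[0.292, -0.957, -0.005], [-0.957, -0.292, -0.001], [-0.0, 0.005, -1.0]]
contact_force: [-5.8, -5.5, 1.2]
finger_gap: 0.028
```

```bash
python3 lev.py w16; python3 snap.py s16 scene;python3 snap.py t16 top;  python3 - <<'E'
import cv2
a=cv2.imread('pics/s16.png');b=cv2.imread('pics/t16.png')
cv2.imwrite('pics/c16.png',cv2.vconcat([cv2.resize(a[160:240,290:380],(405,360),interpolation=cv2.INTER_CUBIC),cv2.resize(b[185:235,280:361],(405,235),interpolation=cv2.INTER_CUBIC)]))
E
```

```text
24.4 [ 0.5815 -0.2456  0.0957] xang -73.05 F [-5.79 -5.53  1.19] 0.027952355933261827 [-0.14  0.51 -0.14  0.   -0.93  0.44]
r 0.1392 tcp ang deg -73.81 lever 0.74 Ftan -7.1
24.45 [ 0.582  -0.2455  0.0957] xang -73.01 F [-5.64 -5.03  1.99] 0.02775161483398253 [-0.14  0.51 -0.14  0.   -0.93  0.44]
24.5 [ 0.582  -0.2455  0.0957] xang -73.08 F [-3.76 -5.49  0.53] 0.028127600445144053 [-0.14  0.51 -0.14  0.   -0.93  0.44]
```

View pics/c16.png

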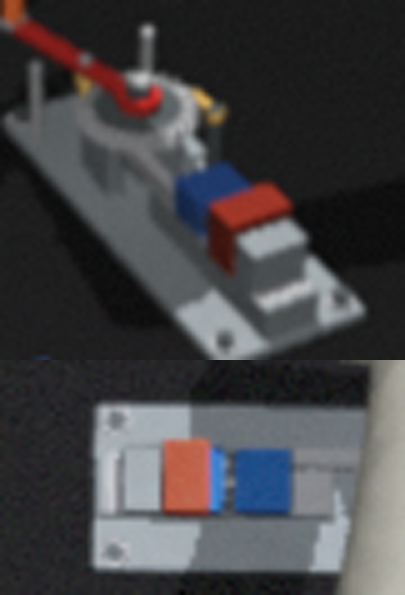

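Call:
{"api": "drive_tool", "payload": {
  "plan": [
    {"grip": 28,"xyz": [-0.1,-3.7,0],"yaw": -1.5},
    {"grip": 28,"xyz": [-0.1,-2.4,0],"yaw": -1}
  ]
}}

```text
time_s: 24.72
tool_pos: [0.5872, -0.2438, 0.0957]
eef_rot: [[0.333, -0.943, -0.004], [-0.943, -0.333, -0.001], [-0.0, 0.005, -1.0]]
contact_force: [-5.8, -6.1, 1.9]
finger_gap: 0.0284
```

Call:
{"api": "drive_tool", "payload": {
  "plan": [
    {"grip": 28,"xyz": [-0.1,-3.7,0],"yaw": -1.5},
    {"grip": 28,"xyz": [-0.1,-2.4,0],"yaw": -1}
  ]
}}

```text
time_s: 24.88
tool_pos: [0.593, -0.2418, 0.0957]
eef_rot: [[0.374, -0.928, -0.004], [-0.928, -0.374, -0.002], [-0.0, 0.005, -1.0]]
contact_force: [-5.3, -7.4, 1.6]
finger_gap: 0.0278
```

Call:
{"api": "drive_tool", "payload": {
  "plan": [
    {"grip": 28,"xyz": [-0.1,-2.4,0],"yaw": -1},
    {"grip": 28,"xyz": [-0.1,-2.4,0],"yaw": -1}
  ]
}}

```text
time_s: 25.05
tool_pos: [0.5973, -0.24, 0.0957]
eef_rot: [[0.406, -0.914, -0.004], [-0.914, -0.406, -0.002], [0.0, 0.005, -1.0]]
contact_force: [-6.1, -7.9, 0.8]
finger_gap: 0.0276
```

```bash
python3 lev.py w17
```

```text
25.05 [ 0.5973 -0.24    0.0957] xang -66.07 F [-6.05 -7.89  0.85] 0.02761211567598871 [-0.13  0.52 -0.1   0.   -0.95  0.55]
r 0.1392 tcp ang deg -66.91 lever 0.86 Ftan -8.66
```

Call:
{"api": "drive_tool", "payload": {
  "plan": [
    {"grip": 28,"xyz": [-0.1,-2.4,0],"yaw": -1},
    {"grip": 28,"xyz": [0,0,0],"yaw": 0}
  ]
}}

```text
time_s: 25.27
tool_pos: [0.5999, -0.2389, 0.0957]
eef_rot: [[0.421, -0.907, -0.004], [-0.907, -0.421, -0.002], [0.0, 0.004, -1.0]]
contact_force: [-4.5, -7.1, 0.3]
finger_gap: 0.0282
```

Call:
{"api": "drive_tool", "payload": {
  "plan": [
    {"grip": 28,"xyz": [-0.1,-2.4,0],"yaw": -1},
    {"grip": 28,"xyz": [0,0,0],"yaw": 0}
  ]
}}

```text
time_s: 25.43
tool_pos: [0.6019, -0.238, 0.0957]
eef_rot: [[0.437, -0.899, -0.004], [-0.899, -0.437, -0.002], [0.0, 0.004, -1.0]]
contact_force: [-3.6, -7.2, -0.2]
finger_gap: 0.0282
```

```bash
python3 lev.py w18
```

```text
25.4333 [ 0.6019 -0.238   0.0957] xang -64.08 F [-3.57 -7.23 -0.24] 0.028216484952401394 [-0.13  0.53 -0.09  0.   -0.95  0.58]
r 0.1393 tcp ang deg -64.83 lever 0.896 Ftan -6.3
```

View pics/w18.png

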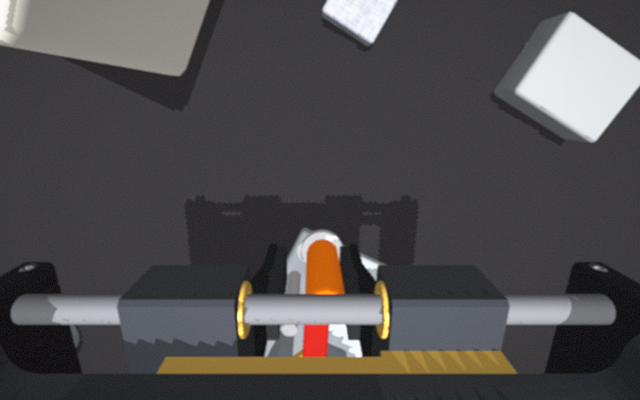

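Call:
{"api": "drive_tool", "payload": {
  "plan": [
    {"grip": 28,"xyz": [0,4.9,0],"yaw": 2},
    {"grip": 28,"xyz": [-0.3,9.8,0],"yaw": 4},
    {"grip": 28,"xyz": [-0.3,9.8,0],"yaw": 4},
    {"grip": 28,"xyz": [-0.3,9.8,0],"yaw": 4},
    {"grip": 28,"xyz": [-0.3,9.8,0],"yaw": 4},
    {"grip": 28,"xyz": [-0.3,9.8,0],"yaw": 4},
    {"grip": 28,"xyz": [-0.3,9.8,0],"yaw": 4},
    {"grip": 28,"xyz": [-0.3,9.8,0],"yaw": 4},
    {"grip": 28,"xyz": [-0.3,9.8,0],"yaw": 4},
    {"grip": 28,"xyz": [-0.3,9.8,0],"yaw": 4},
    {"grip": 28,"xyz": [-0.3,9.8,0],"yaw": 4},
    {"grip": 28,"xyz": [-0.3,9.8,0],"yaw": 4},
    {"grip": 28,"xyz": [-0.3,9.8,0],"yaw": 4},
    {"grip": 28,"xyz": [-0.2,7.4,0],"yaw": 3},
    {"grip": 28,"xyz": [0,0,0],"yaw": 0}
  ]
}}

```text
time_s: 26.73
tool_pos: [0.4782, -0.2346, 0.0963]
eef_rot: [[-0.456, -0.89, 0.002], [-0.89, 0.456, 0.0], [-0.001, -0.002, -1.0]]
contact_force: [0.1, 0.5, 0.4]
finger_gap: 0.0284
```

```bash
python3 lev.py w19; python3 snap.py s19 scene;python3 snap.py t19 top;  python3 - <<'E'
import cv2
a=cv2.imread('pics/s19.png');b=cv2.imread('pics/t19.png')
cv2.imwrite('pics/c19.png',cv2.vconcat([cv2.resize(a[160:240,290:380],(405,360),interpolation=cv2.INTER_CUBIC),cv2.resize(b[185:235,280:361],(405,235),interpolation=cv2.INTER_CUBIC)]))
E
```

```text
26.7333 [ 0.4782 -0.2346  0.0963] xang -117.13 F [0.09 0.51 0.37] 0.02836699636931694 [-0.15  0.36 -0.39 -0.   -0.82 -0.32]
r 0.1386 tcp ang deg -117.75 lever -0.027 Ftan -0.16
26.7833 [ 0.4788 -0.2348  0.0964] xang -117.0 F [ 0.56 -0.13  0.48] 0.02807611828113433 [-0.15  0.36 -0.39 -0.   -0.82 -0.32]
26.8333 [ 0.4791 -0.235   0.0964] xang -116.98 F [-0.07 -1.11 -0.44] 0.028010871425917395 [-0.15  0.36 -0.39  0.   -0.82 -0.32]
```

View pics/c19.png

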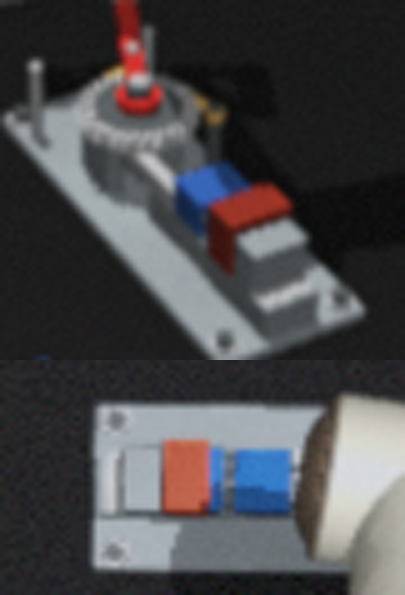

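Call:
{"api": "drive_tool", "payload": {
  "plan": [
    {"grip": 28,"xyz": [0,-4.9,0],"yaw": -2},
    {"grip": 28,"xyz": [0,-4.9,0],"yaw": -2},
    {"grip": 28,"xyz": [0,-2.4,0],"yaw": -1}
  ]
}}

```text
time_s: 27.13
tool_pos: [0.49, -0.2405, 0.096]
eef_rot: [[-0.374, -0.927, 0.0], [-0.927, 0.374, -0.0], [-0.0, -0.0, -1.0]]
contact_force: [-0.1, 1.0, -0.4]
finger_gap: 0.0277
```

Call:
{"api": "drive_tool", "payload": {
  "plan": [
    {"grip": 28,"xyz": [0,-3.7,0],"yaw": -1.5},
    {"grip": 28,"xyz": [0,-2.4,0],"yaw": -1}
  ]
}}

```text
time_s: 27.3
tool_pos: [0.4952, -0.2426, 0.0959]
eef_rot: [[-0.334, -0.943, -0.0], [-0.943, 0.334, 0.0], [-0.0, 0.0, -1.0]]
contact_force: [-1.2, 1.0, 0.4]
finger_gap: 0.0281
```

Call:
{"api": "drive_tool", "payload": {
  "plan": [
    {"grip": 28,"xyz": [0,-3.7,0],"yaw": -1.5},
    {"grip": 28,"xyz": [0,-2.4,0],"yaw": -1}
  ]
}}

```text
time_s: 27.47
tool_pos: [0.5008, -0.2445, 0.0959]
eef_rot: [[-0.292, -0.956, -0.0], [-0.956, 0.292, 0.0], [-0.0, 0.0, -1.0]]
contact_force: [-0.9, 0.5, 0.1]
finger_gap: 0.028
```

Call:
{"api": "drive_tool", "payload": {
  "plan": [
    {"grip": 28,"xyz": [-0.1,-2.4,0],"yaw": -1},
    {"grip": 28,"xyz": [0,-2.4,0],"yaw": -1}
  ]
}}

```text
time_s: 27.63
tool_pos: [0.505, -0.2457, 0.0959]
eef_rot: [[-0.259, -0.966, -0.001], [-0.966, 0.259, 0.0], [-0.0, 0.001, -1.0]]
contact_force: [-1.4, 1.7, -0.4]
finger_gap: 0.028
```

Call:
{"api": "drive_tool", "payload": {
  "plan": [
    {"grip": 28,"xyz": [-0.1,-2.4,0],"yaw": -1},
    {"grip": 28,"xyz": [0,-2.4,0],"yaw": -1}
  ]
}}

```text
time_s: 27.8
tool_pos: [0.5086, -0.2465, 0.0958]
eef_rot: [[-0.225, -0.974, -0.003], [-0.974, 0.225, 0.001], [-0.0, 0.003, -1.0]]
contact_force: [-4.8, 2.9, 2.4]
finger_gap: 0.0283
```

Call:
{"api": "drive_tool", "payload": {
  "plan": [
    {"grip": 28,"xyz": [-0.1,-2.4,0],"yaw": -1},
    {"grip": 28,"xyz": [0,-1.2,0],"yaw": -0.5}
  ]
}}

```text
time_s: 27.97
tool_pos: [0.5114, -0.2472, 0.0957]
eef_rot: [[-0.2, -0.98, -0.005], [-0.98, 0.2, 0.001], [-0.0, 0.005, -1.0]]
contact_force: [-6.4, 2.2, 3.6]
finger_gap: 0.0281
```

Call:
{"api": "drive_tool", "payload": {
  "plan": [
    {"grip": 28,"xyz": [-0.1,-2.4,0],"yaw": -1}
  ]
}}

```text
time_s: 28.05
tool_pos: [0.5131, -0.2475, 0.0957]
eef_rot: [[-0.183, -0.983, -0.006], [-0.983, 0.183, 0.001], [-0.0, 0.006, -1.0]]
contact_force: [-7.0, 2.1, 3.4]
finger_gap: 0.0279
```

Call:
{"api": "drive_tool", "payload": {
  "plan": [
    {"grip": 28,"xyz": [0,-2.4,0],"yaw": -1}
  ]
}}

```text
time_s: 28.13
tool_pos: [0.5155, -0.248, 0.0957]
eef_rot: [[-0.165, -0.986, -0.006], [-0.986, 0.165, 0.001], [-0.0, 0.006, -1.0]]
contact_force: [-7.7, 1.4, 3.6]
finger_gap: 0.0285
```

Call:
{"api": "drive_tool", "payload": {
  "plan": [
    {"grip": 28,"xyz": [0,-2.4,0],"yaw": -1}
  ]
}}

```text
time_s: 28.22
tool_pos: [0.5178, -0.2484, 0.0957]
eef_rot: [[-0.148, -0.989, -0.006], [-0.989, 0.148, 0.001], [-0.0, 0.006, -1.0]]
contact_force: [-6.8, 2.2, 4.2]
finger_gap: 0.0279
```

Call:
{"api": "drive_tool", "payload": {
  "plan": [
    {"grip": 28,"xyz": [0,-2.4,0],"yaw": -1}
  ]
}}

```text
time_s: 28.3
tool_pos: [0.5201, -0.2488, 0.0958]
eef_rot: [[-0.131, -0.991, -0.006], [-0.991, 0.131, 0.001], [-0.0, 0.006, -1.0]]
contact_force: [-6.3, 1.2, 3.6]
finger_gap: 0.0277
```

Call:
{"api": "drive_tool", "payload": {
  "plan": [
    {"grip": 28,"xyz": [0,-2.4,0],"yaw": -1}
  ]
}}

```text
time_s: 28.38
tool_pos: [0.5224, -0.2491, 0.0957]
eef_rot: [[-0.114, -0.994, -0.006], [-0.994, 0.114, 0.001], [-0.001, 0.007, -1.0]]
contact_force: [-6.6, 0.5, 3.6]
finger_gap: 0.0281
```

Call:
{"api": "drive_tool", "payload": {
  "plan": [
    {"grip": 28,"xyz": [0,-2.4,0],"yaw": -1}
  ]
}}

```text
time_s: 28.47
tool_pos: [0.5247, -0.2494, 0.0957]
eef_rot: [[-0.096, -0.995, -0.007], [-0.995, 0.096, 0.001], [-0.001, 0.007, -1.0]]
contact_force: [-7.3, 1.1, 3.2]
finger_gap: 0.0283
```

```bash
python3 lev.py w20; python3 snap.py s20 scene;python3 snap.py t20 top;  python3 - <<'E'
import cv2
a=cv2.imread('pics/s20.png');b=cv2.imread('pics/t20.png')
cv2.imwrite('pics/c20.png',cv2.vconcat([cv2.resize(a[160:240,290:380],(405,360),interpolation=cv2.INTER_CUBIC),cv2.resize(b[185:235,280:361],(405,235),interpolation=cv2.INTER_CUBIC)]))
E
```

```text
28.4667 [ 0.5247 -0.2494  0.0957] xang -95.52 F [-7.34  1.12  3.2 ] 0.028273998477674013 [-0.17  0.43 -0.26 -0.   -0.88  0.07]
r 0.1387 tcp ang deg -97.44 lever 0.327 Ftan -7.43
28.5167 [ 0.5253 -0.2496  0.0957] xang -95.47 F [-6.86  0.91  3.17] 0.02797815810123045 [-0.17  0.43 -0.26  0.   -0.88  0.07]
28.5667 [ 0.5253 -0.2496  0.0957] xang -95.54 F [-5.88  0.75  2.79] 0.028360989399234943 [-0.17  0.43 -0.26  0.   -0.88  0.07]
```

View pics/c20.png

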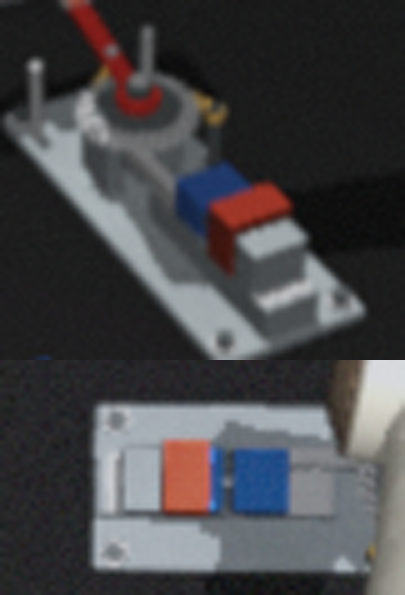

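Call:
{"api": "drive_tool", "payload": {
  "plan": [
    {"grip": 28,"xyz": [0,-2.4,0],"yaw": -0.8}
  ]
}}

```text
time_s: 28.7
tool_pos: [0.5268, -0.2497, 0.0958]
eef_rot: [[-0.083, -0.997, -0.007], [-0.997, 0.083, 0.001], [-0.001, 0.007, -1.0]]
contact_force: [-7.8, 1.2, 3.6]
finger_gap: 0.0285
```

Call:
{"api": "drive_tool", "payload": {
  "plan": [
    {"grip": 28,"xyz": [0,-2.4,0],"yaw": -0.8}
  ]
}}

```text
time_s: 28.78
tool_pos: [0.5292, -0.25, 0.0957]
eef_rot: [[-0.069, -0.998, -0.007], [-0.998, 0.069, 0.001], [-0.001, 0.007, -1.0]]
contact_force: [-7.5, 0.2, 3.5]
finger_gap: 0.0283
```

Call:
{"api": "drive_tool", "payload": {
  "plan": [
    {"grip": 28,"xyz": [0,-2.4,0],"yaw": -0.8}
  ]
}}

```text
time_s: 28.87
tool_pos: [0.5314, -0.2503, 0.0957]
eef_rot: [[-0.055, -0.998, -0.008], [-0.999, 0.055, 0.001], [-0.001, 0.008, -1.0]]
contact_force: [-9.5, 0.7, 4.3]
finger_gap: 0.0283
```

Call:
{"api": "drive_tool", "payload": {
  "plan": [
    {"grip": 28,"xyz": [0,-2,0],"yaw": -0.8}
  ]
}}

```text
time_s: 28.95
tool_pos: [0.5328, -0.2503, 0.0957]
eef_rot: [[-0.041, -0.999, -0.009], [-0.999, 0.041, 0.001], [-0.001, 0.009, -1.0]]
contact_force: [-9.9, 1.0, 5.2]
finger_gap: 0.0284
```

Call:
{"api": "drive_tool", "payload": {
  "plan": [
    {"grip": 28,"xyz": [0,-2,0],"yaw": -0.8}
  ]
}}

```text
time_s: 29.03
tool_pos: [0.534, -0.2503, 0.0956]
eef_rot: [[-0.027, -1.0, -0.011], [-1.0, 0.027, 0.002], [-0.001, 0.011, -1.0]]
contact_force: [-10.9, 0.9, 6.7]
finger_gap: 0.0281
```

Call:
{"api": "drive_tool", "payload": {
  "plan": [
    {"grip": 28,"xyz": [0,-1,0],"yaw": -0.3},
    {"grip": 28,"xyz": [0,0,0],"yaw": 0}
  ]
}}

```text
time_s: 29.2
tool_pos: [0.5347, -0.2504, 0.0956]
eef_rot: [[-0.022, -1.0, -0.012], [-1.0, 0.022, 0.002], [-0.001, 0.012, -1.0]]
contact_force: [-11.9, 1.7, 5.7]
finger_gap: 0.0283
```

Call:
{"api": "drive_tool", "payload": {
  "plan": [
    {"grip": 28,"xyz": [0,-0.8,0],"yaw": 0},
    {"grip": 28,"xyz": [0,0,0],"yaw": 0}
  ]
}}

```text
time_s: 29.37
tool_pos: [0.5351, -0.2504, 0.0956]
eef_rot: [[-0.023, -1.0, -0.012], [-1.0, 0.023, 0.002], [-0.002, 0.012, -1.0]]
contact_force: [-11.5, 1.1, 7.0]
finger_gap: 0.0283
```

```bash
python3 lev.py w21; python3 snap.py t21 top
```

```text
29.3667 [ 0.5351 -0.2504  0.0956] xang -91.3 F [-11.52   1.15   7.04] 0.02832174260445845 [-0.16  0.45 -0.24  0.   -0.9   0.14]
r 0.1387 tcp ang deg -93.15 lever 0.402 Ftan -11.57
29.4167 [ 0.535  -0.2504  0.0956] xang -91.3 F [-12.45   0.56   6.89] 0.028031998374634937 [-0.16  0.45 -0.24  0.   -0.9   0.14]
```

Call:
{"api": "drive_tool", "payload": {
  "plan": [
    {"grip": 28,"xyz": [0,2.4,0],"yaw": 0.5},
    {"grip": 28,"xyz": [0,4.9,0],"yaw": 2},
    {"grip": 28,"xyz": [-0.2,7.3,0],"yaw": 3},
    {"grip": 28,"xyz": [-0.2,9.8,0],"yaw": 4},
    {"grip": 28,"xyz": [-0.2,9.8,0],"yaw": 4},
    {"grip": 28,"xyz": [-0.2,9.8,0],"yaw": 4},
    {"grip": 28,"xyz": [-0.2,9.8,0],"yaw": 4},
    {"grip": 28,"xyz": [0,7.3,0],"yaw": 3},
    {"grip": 28,"xyz": [0,2.4,0],"yaw": 1},
    {"grip": 28,"xyz": [0,0,0],"yaw": 0}
  ]
}}

```text
time_s: 30.3
tool_pos: [0.4799, -0.2365, 0.0967]
eef_rot: [[-0.449, -0.893, 0.002], [-0.893, 0.449, -0.001], [-0.0, -0.002, -1.0]]
contact_force: [0.5, -0.2, -0.5]
finger_gap: 0.0279
```

```bash
python3 lev.py w22; python3 snap.py t22 top;  python3 - <<'E'
import cv2
L=[cv2.resize(cv2.imread(f'pics/{n}.png')[190:230,300:360],(600,190),interpolation=cv2.INTER_CUBIC) for n in('t19','t21','t22')]
cv2.imwrite('pics/c22.png',cv2.vconcat(L))
E
```

```text
30.3 [ 0.4799 -0.2365  0.0967] xang -116.7 F [ 0.55 -0.2  -0.47] 0.02788525842786516 [-0.15  0.36 -0.38  0.   -0.82 -0.31]
r 0.1395 tcp ang deg -116.74 lever -0.01 Ftan 0.58
30.35 [ 0.48   -0.2365  0.0966] xang -116.67 F [0.   0.2  0.41] 0.02782923490511834 [-0.15  0.36 -0.38  0.   -0.82 -0.31]
```

View pics/c22.png

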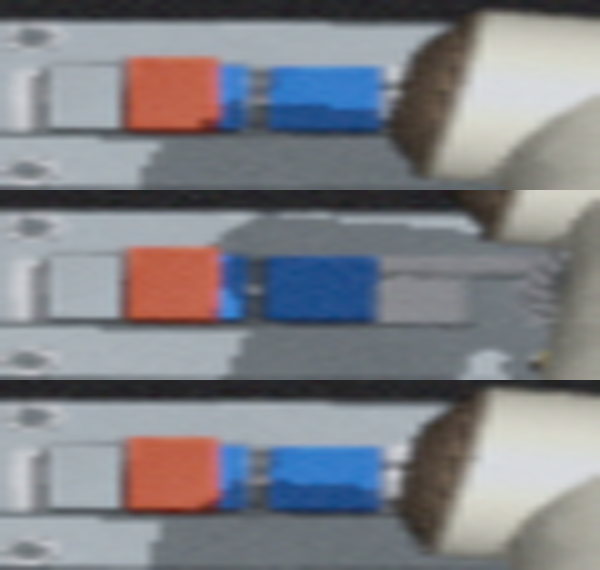

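Call:
{"api": "drive_tool", "payload": {
  "plan": [
    {"grip": 28,"xyz": [0,2.4,0],"yaw": 1},
    {"grip": 28,"xyz": [0,0,0],"yaw": 0}
  ]
}}

```text
time_s: 30.57
tool_pos: [0.4777, -0.2354, 0.0963]
eef_rot: [[-0.466, -0.885, 0.001], [-0.885, 0.466, -0.0], [-0.0, -0.001, -1.0]]
contact_force: [0.5, 0.1, 0.0]
finger_gap: 0.0278
```

Call:
{"api": "drive_tool", "payload": {
  "plan": [
    {"grip": 28,"xyz": [0,2.4,0],"yaw": 0.5},
    {"grip": 28,"xyz": [0,0,0],"yaw": 0}
  ]
}}

```text
time_s: 30.73
tool_pos: [0.4767, -0.2347, 0.0965]
eef_rot: [[-0.474, -0.881, 0.004], [-0.881, 0.474, -0.001], [-0.001, -0.004, -1.0]]
contact_force: [4.2, -3.1, -3.0]
finger_gap: 0.028
```

Call:
{"api": "drive_tool", "payload": {
  "plan": [
    {"grip": 28,"xyz": [0,2,0],"yaw": 0.3},
    {"grip": 28,"xyz": [0,0,0],"yaw": 0}
  ]
}}

```text
time_s: 30.9
tool_pos: [0.4767, -0.2345, 0.0966]
eef_rot: [[-0.478, -0.878, 0.008], [-0.878, 0.478, -0.003], [-0.001, -0.008, -1.0]]
contact_force: [7.3, -5.9, -6.0]
finger_gap: 0.0282
```

```bash
python3 lev.py w23
```

```text
30.9 [ 0.4767 -0.2345  0.0966] xang -118.54 F [ 7.34 -5.89 -6.03] 0.028214384931869792 [-0.15  0.35 -0.4   0.   -0.81 -0.35]
r 0.1393 tcp ang deg -118.3 lever -0.037 Ftan 9.26
```

View pics/w23.png

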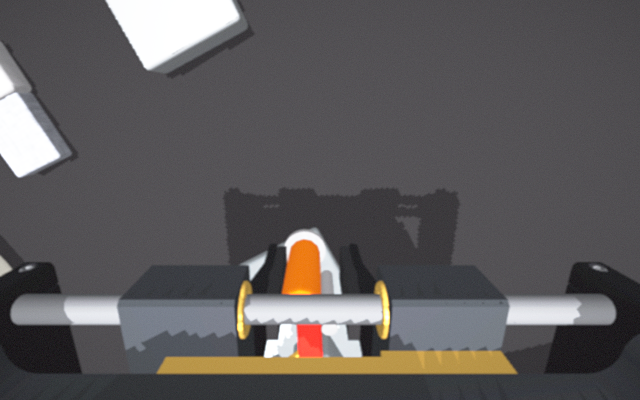

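Call:
{"api": "drive_tool", "payload": {
  "plan": [
    {"grip": 28,"xyz": [0,-4,0],"yaw": 0},
    {"grip": 30,"xyz": [0,-4,0],"yaw": 0},
    {"grip": 40,"xyz": [0,0,0],"yaw": 0},
    {"grip": 50,"xyz": [0,0,0],"yaw": 0},
    {"grip": 50,"xyz": [0,0,0],"yaw": 0},
    {"grip": 50,"xyz": [0,0,-8],"yaw": 0},
    {"grip": 50,"xyz": [0,0,-20],"yaw": 0},
    {"grip": 50,"xyz": [0,0,-25],"yaw": 0},
    {"grip": 50,"xyz": [0,0,-25],"yaw": 0},
    {"grip": 50,"xyz": [0,0,-25],"yaw": 0},
    {"grip": 50,"xyz": [0,0,-25],"yaw": 0},
    {"grip": 50,"xyz": [-10,0,-15],"yaw": 0},
    {"grip": 50,"xyz": [-20,0,0],"yaw": 0},
    {"grip": 50,"xyz": [-20,0,0],"yaw": 0},
    {"grip": 50,"xyz": [-20,0,0],"yaw": 0},
    {"grip": 50,"xyz": [-15,0,0],"yaw": 0},
    {"grip": 50,"xyz": [0,0,0],"yaw": 0},
    {"grip": 50,"xyz": [0,0,0],"yaw": 0}
  ]
}}

```text
time_s: 32.45
tool_pos: [0.5208, -0.1618, 0.2396]
eef_rot: [[-0.477, -0.879, 0.0], [-0.879, 0.477, -0.0], [-0.0, -0.0, -1.0]]
contact_force: [-0.8, 0.0, -0.1]
finger_gap: 0.0499
```

```bash
python3 snap.py w24; python3 snap.py s24 scene
python3 - <<'E'
from h import *; import pickle
a=cv2.imread('pics/s24.png'); w=cv2.imread('pics/w24.png')
cv2.imwrite('pics/c24.png',cv2.hconcat([cv2.resize(a[120:340,260:480],(400,400),interpolation=cv2.INTER_CUBIC),cv2.resize(w[:,160:560],(400,400))]))
E
```

```text
32.45 [ 0.5208 -0.1618  0.2396] xang -118.49 F [-0.79  0.04 -0.14] 0.04989655694257967 [-0.    0.24 -0.16  0.   -1.17 -0.49]
32.5 [ 0.5205 -0.1623  0.2395] xang -118.55 F [-1.49 -0.22  0.83] 0.050079380915674765 [-0.    0.24 -0.16  0.   -1.17 -0.49]
```

View pics/c24.png

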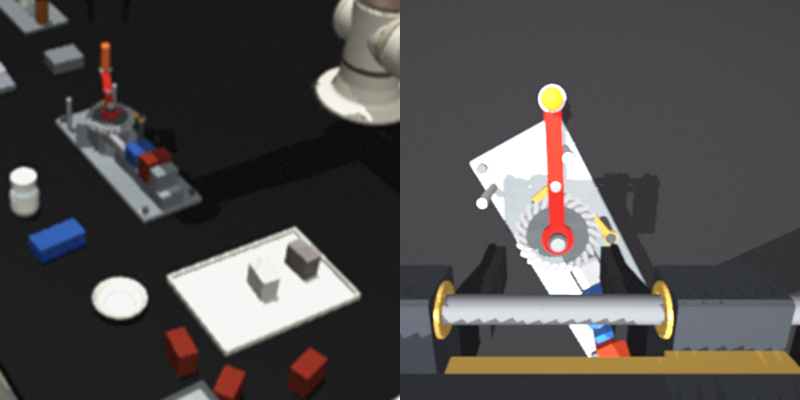

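Call:
{"api": "drive_tool", "payload": {
  "plan": [
    {"grip": 50,"xyz": [-12,5,0],"yaw": 0},
    {"grip": 50,"xyz": [-23,10,0],"yaw": 0},
    {"grip": 50,"xyz": [-23,10,0],"yaw": 0},
    {"grip": 50,"xyz": [-23,10,0],"yaw": 0},
    {"grip": 50,"xyz": [-23,10,0],"yaw": 0},
    {"grip": 50,"xyz": [-23,10,0],"yaw": 0},
    {"grip": 50,"xyz": [-23,10,0],"yaw": 0},
    {"grip": 50,"xyz": [-23,10,0],"yaw": 0},
    {"grip": 50,"xyz": [-23,10,0],"yaw": 0},
    {"grip": 50,"xyz": [-15,7,0],"yaw": 0},
    {"grip": 50,"xyz": [0,0,0],"yaw": 0},
    {"grip": 50,"xyz": [0,0,0],"yaw": 0}
  ]
}}

```text
time_s: 33.55
tool_pos: [0.5407, 0.0674, 0.2391]
eef_rot: [[-0.477, -0.879, -0.0], [-0.879, 0.477, -0.0], [0.0, 0.0, -1.0]]
contact_force: [-0.8, -1.0, 0.0]
finger_gap: 0.0501
```

```bash
python3 snap.py w25; python3 snap.py t25 top
python3 - <<'E'
from h import *
w=cv2.imread('pics/w25.png'); b=cv2.imread('pics/t25.png')
cv2.imwrite('pics/c25.png',cv2.hconcat([cv2.resize(w[20:270,200:450],(500,500),interpolation=cv2.INTER_CUBIC),cv2.resize(b[190:240,300:330],(300,500),interpolation=cv2.INTER_CUBIC)]))
E
```

```text
33.55 [0.5407 0.0674 0.2391] xang -118.52 F [-0.84 -1.04  0.02] 0.05014641111162179 [ 0.42  0.24 -0.16 -0.   -1.17 -0.92]
33.6 [0.5406 0.0667 0.2392] xang -118.57 F [1.18 1.38 0.22] 0.04996769040177778 [ 0.42  0.24 -0.16  0.   -1.17 -0.92]
```

View pics/c25.png

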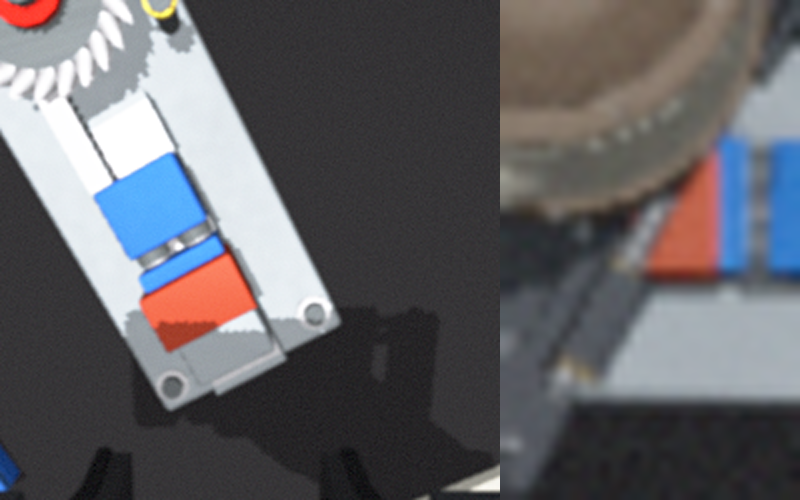

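Run:
```python
from h import *; import pickle
s,p,im=pickle.load(open('pics/w25.pkl','rb'))
cv2.imwrite('pics/w25z.png',cv2.resize(im[90:200,240:340,::-1],None,fx=5.4,fy=5.4,interpolation=cv2.INTER_CUBIC))
def prof(p,im,x,lo,hi):
    out=[]
    for y in np.arange(lo,hi,.0005):
        u,v=proj(p,[x,y,.0755]); c=cv2.getRectSubPix(im,(1,1),(float(u),float(v)))[0,0].astype(int)
        out.append((round(y*1000,1),'B' if c[2]>c[0]+50 else ('R' if c[0]>c[2]+50 else '.')))
    r='';prev=None
    for y,k in out:
        if k!=prev: r+=f' {y}{k}'
        prev=k
    return r
for x in(.526,.530,.537,.544,.55,.556,.562): print('now',x,prof(p,im,x,-.07,.07))
s,p,im=pickle.load(open('pics/w7.pkl','rb'))
for x in(.526,.530,.537,.544,.55,.556,.562): print('w7',x,prof(p,im,x,-.07,.07))
```

```text
now 0.526  -70.0. -22.5B 13.5. 20.5B 30.5. 31.0R 62.0.
now 0.53  -70.0. -22.0B 13.5. 20.5B 30.5. 31.5R 62.0.
now 0.537  -70.0. -22.5B 13.5. 20.0B 30.5. 31.0R 62.0.
now 0.544  -70.0. -22.5B 13.5. 20.0B 30.5. 31.0R 61.5.
now 0.55  -70.0. -23.0B 13.5. 20.5B 30.5. 31.0R 61.5.
now 0.556  -70.0. -22.5B 13.5. 20.5B 30.5. 31.0R 61.5.
now 0.562  -70.0. -22.5B 13.5. 20.5B 30.5. 31.0R 61.5.
w7 0.526  -70.0. -55.5B -19.0. -8.0B 4.5. 13.0R 52.0.
w7 0.53  -70.0. -55.5B -19.0. -6.5B 4.5. 13.0R 52.0.
w7 0.537  -70.0. -55.5B -19.0. -6.5B 4.5. 13.0R 52.0.
w7 0.544  -70.0. -55.5B -19.5. -8.5B 4.5. 13.0R 52.5.
w7 0.55  -70.0. -55.5B -19.0. -7.0B 4.5. 13.0R 52.5.
w7 0.556  -70.0. -55.0B -19.0. -6.5B 4.5. 13.0R 52.0.
w7 0.562  -70.0. -55.0B -19.0. -8.0B 4.5. 13.0R 52.5.
```

View pics/w25z.png

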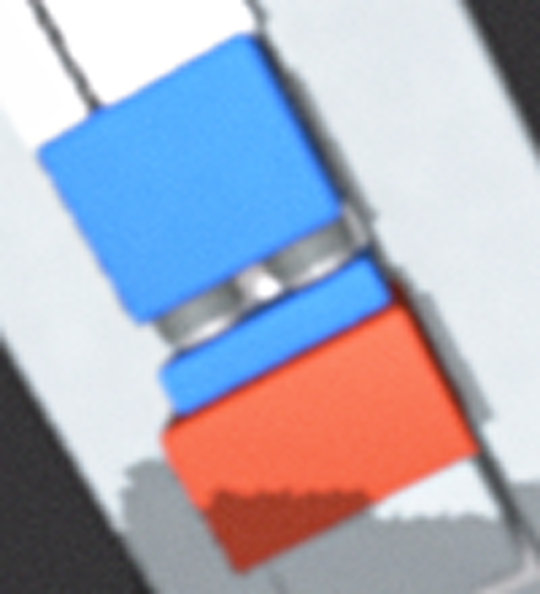

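```bash
python3 -c "
from rig import ctrl
print(ctrl.job_done())"
```

```text
the job is handed in; nothing more can be done
None
```

The brick-red block is clamped in the vice, square between the jaws, and the job was handed in at about 34 s on the robot's clock. `job_done()` gave no verdict.

**What I did:** I lifted the block from the tray and stood it on the bed, about centred in the 55 mm jaw gap with its long side along the jaws. I then let go and lifted clear. I swung the lever with the fingers loosely around the handle, making four full strokes and one short one. The last stroke met a sharp rise in force at a lever angle of about 0.37 rad, and I stopped at about 12 N (11.5–12.5 N measured). I then swung the lever back until it met its rest stop, opened the fingers, and moved away.

**Last checks:**
- **Clamping:** With the lever released, the springs measure about 6.5 mm compressed, against 6 mm at the expected 55 N grip. The last push closed them fully, then the wheel dropped back to the last tooth. Top-view pictures before and after that stroke show the carriage at the same tooth, so the last notch was already in.
- **Lever:** It is against the rest post in the picture, and it resisted with about 9 N when I pushed it there.
- **Surroundings:** The white and grey blocks, the dish, the slide box, the jar and the other red blocks look undisturbed. The tool was free at about 0.24 m height.

**One disagreement:** the carriage travel measures about 32.5 mm, which is 10.4 notches rather than a whole number. I put this down to a 1–2 mm camera error.

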